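Reload and stroke a hand punch press

ROBOT

A 7-joint arm with a two-finger parallel gripper is mounted at the origin on the work surface. World frame = base frame: x ahead of the robot, y to its left, z up, the work surface at z = 0. Lengths are in m, angles in rad, forces in N, time in s.
With the tool pointing down it reaches from about 0.35 to 0.9 m from the base axis. Payload 8.1 kg.
Tool frame: the origin (TCP) lies midway between the tips of the shut fingers; the grasp point (between the pads) lies 19 mm behind it (arm.hold_point_z is the distance from the TCP to the grasp point, in m); z points along the fingers, y is the direction in which the jaws open and shut (so a half turn about z gives the same grasp; the last joint's range is limited). The gripper opens to 92 mm and grips with 3 to 60 N. Pads are 19 mm wide; open, the fingers measure 130 mm over their backs; the gripper's body (75 mm by 190 mm) begins 47 mm behind the grasp point.
Start: joints at [-1.377, 0.434, 0.025, 1.573, -0.012, 1.134, -0.075], TCP at [0.183, 0.598, 0.227] pointing down, gripper open.
Joint ranges: [-2.62, 2.62], [-0.44, 2.09], [-1.27, 1.32], [0.08, 2.57], [-1.32, 4.46], [0.12, 2], [-2.74, 2.74]. Speed limits (rad/s): [2.22, 2.22, 3.01, 3.01, 3.14, 3.14, 3.14].

INTERFACE

Orientations are given as a rotation vector (axis times angle).
In Python, from cell import arm gives the robot as it stands.
- The arm moves only by the shell command python3 -m pendant 'ROWS' [FORCE]. ROWS is JSON, a list of rows, each a list of 3 entries, a list of its own where there are three numbers: the shift along the tool's x, y, z in m, then the turn, a rotation vector about the tool's x, y, z in degrees, then the finger opening in m, from 0 to 0.0918. A call has 1 to 10 rows; each row shifts and turns the commanded pose from where the row before left it, along the tool's axes as they then stand; what a row does not reach is not made up. A row lasts 1/8 s, in which the tool goes at most 62.5 mm and 10.7 degrees, less where a joint would pass 70% of its speed; a pose out of reach is approached as far as the arm can. A call with a gripper value outside its range is refused whole. The fingers move at their own pace and stop on an object; FORCE is the grip in N (left out, the last holds). Time passes only in rows, so rows that do not move let the fingers close. It gives the time, the measured TCP pose, the force and the opening at its end, in the units of the state.
- arm.observe(): the state, without advancing time (a new reading comes with each control period).
- arm.get_image(name): name is "scene" or "side" or "wrist"; returns (picture, depth): 400x640x3 uint8, red, green, blue; 400x640 float32, m along the optical axis (not along the pixel's ray), 0 where there is no reading.
- arm.camera_params(name): a dict with "fovy" (degrees; the focal length in pixels is half the picture's height over the tangent of half this angle, whatever the lens; pixels are square), "cx", "cy" (the principal point, pixels), "k1" (the pictures are not rectified: a ray, as slopes to the right and down, at radius r is drawn at 1 + k1 r^2 times it, then the intrinsics apply), "rvec" (rotation vector, rad) and "tvec" (3), from world to camera coordinates, as OpenCV has them; the wrist camera has in their place "mount" (4x4, takes a point from camera to tool coordinates, whose origin is the TCP and whose axes are the flange's). Camera axes: x right, y down, z forward; pixel columns grow to the right and rows downward; lengths in m; the calibration is good to about 2 mm. A picture is of the moment at which its call begins: read the wrist's pose just before it. camera_params takes no time and is no camera call.
- arm.sign_off(): hands the job in, once; it reports no verdict.
Trained networks look in the newest picture that a camera, given by its name, has taken for a name from the list of things; names that differ only in an ending like _2 or _b are one class to them, and where a whole thing is asked for, a point or a joint stands for the part that bears it (a point fixed in the world has none). Each returns a list of dicts, best first, with "conf" (0 to 1); they miss things now and then, are a little off and sometimes report something else, mostly with a low value. They report only what shows in the picture. A call takes as long as a camera call. They do not tell look-alikes from the thing itself.
- arm.look_for(camera, label): "rect" ([centre column, centre row, width, height] in pixels, round what is visible of it).
- arm.masks_of(camera, label): "pixels" (400x640 bool, what is visible of it) and "rect" ([centre column, centre row, width, height] in pixels, round what is visible of it).
The state is a dict: "clock": time; "joints": joint angles; "dq": joint speeds; "joint_efforts": joint torques, N m; "position": TCP position; "ee_rot": TCP orientation; "force": force on the tool from outside, world axes, zero at the start; "ft_torque": the same for the moment, N m; "width": opening from 0.0 (shut) to 1.0 (fully open).
Only numpy, scipy, OpenCV 4.12 (cv2) and the standard library are available. Lean on these libraries where they do the work, as an engineer would, in place of code of your own. Each camera call takes 0.05 s, during which the arm holds its last target.

TASK

The hand press on the bench still holds a punched lamp bracket: take it out and set it down flat, lug up, inside the shallow steel tray. Then lay the unpunched long bracket from the bench flat in the press, tongue between the guides and fully home against the back stop, and only then push the black palm plunger all the way down and let it spring back up, leaving the bracket in the press. Do not drop the brackets, and leave the can, the tape roll, the glue bottle and the short bracket where they are.

Things in the scene. Friction and masses are not known exactly. Their poses are not given: they have to be found in the camera images.
- finished_lug (a point): Lug centre of the punched brass bracket that starts in the press: flat tongue 120 long, 24 wide, 5 thick; at one end, flush with it, an upright lug 10 thick (along the tongue), 24 wide, 50 high over all. 0.19 kg +-30 %. Dark 10 mm hole 22 from the free end. Point is mid-lug, 25 above the underside; x along the tongue to the free end (115 away), z up.
- finished_tip (a point): Free end of the punched bracket's tongue: middle of its width, on the underside. Axes as at its lug.
- blank_lug (a point): Lug centre of the unpunched bracket, same shape, size and mass but without the hole. It starts flat on the bench, left or right of the press, its tongue pointing anywhere within 105 degrees of straight ahead. Point is mid-lug, 25 above the underside; x along the tongue to the free end (115 away), z up.
- blank_tip (a point): Free end of the unpunched bracket's tongue: middle of its width, on the underside. Axes as at its lug.
- nest (a point): Where the free end belongs: foot of the back stop (12 high), mid-width, on the nest floor, 30 above the bench. x = loading direction, z up. Guides 8 high, 30 apart, start 62 before the stop, with flares to 82 before it. Floor 54 wide, begins 127 before the stop. A bracket fully home has its lug centre 115 before this point and 25 above it.
- press: Grey steel hand press fixed to the bench. Origin on the bench under the plunger, 22 before the back stop; x = loading direction, y left. Head over the nest: x -22 to 22, y -26 to 98, from 91 to 139 above the bench, on a column at y 58 to 98, x -28 to 28. A 10 mm punch pin hangs down to 60 above the bench. Foot plate x -45 to 60, y -51 to 103, 16 high.
- plunger_top (a point): Centre of the flat top of the black mushroom palm knob (52 diameter, 16 thick) of the plunger, 204 above the bench when up, straight above the punch, 22 before the back stop. Moves with the plunger; same axes as the press.
- plunger (a joint): Travel of the sprung plunger in metres: 0 up, 0.030 fully down on its rigid stop. It moves straight down; the spring takes about 5 N at the start and 14 N at the bottom, and brings it back up when let go.
- tray_in (a point): Centre of the inner floor (4 above the bench) of the open steel tray, fixed to the bench on the other side of the press from the blank: 200 along its x axis, 140 along y, walls 4 thick, 20 high outside.
- can: Aluminium can, 52 diameter, 150 high, standing near the robot's side of the bench, left or right. Origin at the centre of its underside.
- tape: Roll of brown tape lying flat, 84 diameter, 45 high, standing near the robot's side, on the other side from the can. Origin at the centre of its underside.
- stub: Short brass bracket of the same kind (75 long in place of 120), standing flat at the far side of the bench, left or right; not to be used. Origin at the centre of its underside.
- glue: White glue bottle with black cap, 44 diameter, 90 high, at the far side of the bench, on the other side from the short bracket. Origin at the centre of its underside.
Not all that is in view belongs to the job. Leave any pink or purple look-alike of the part that bears blank_lug alone. What is shaped like the part that bears finished_lug but pink is not meant.

How it is judged:
By the outcome, as a careful person would: the job done as asked, in the order asked, and still so for the second after the job is handed in, with the robot touching nothing.
It also fails if it takes over 70 s, if anything falls off the work surface, if the arm or the gripper's body presses on something with over 40 N, if the wrist force passes 120 N, or if a joint passes its speed limit or range.

## Working session

There is one attempt and no reset: what is moved stays moved. The work goes in short steps, Python scripts to look and compute and a shell command to move; the robot and the scene stay as the last step left them, time stands still between calls to the robot, and variables do not carry over. Pictures are saved under pics/ and viewed, and the job is handed in when it is done.

```bash
ls; mkdir -p pics; cat > h.py <<'E'
import numpy as np, cv2
from scipy.spatial.transform import Rotation as R
from cell import arm
def K(p,h=400):
    f=h/2/np.tan(np.radians(p['fovy'])/2); return f
def save(name,fn):
    im,d=arm.get_image(name); cv2.imwrite('pics/'+fn,im[:,:,::-1]); np.save('pics/'+fn+'.npy',d); return im,d
def cam(name,st=None):
    p=arm.camera_params(name); f=K(p)
    if 'rvec' in p:
        Rw=R.from_rotvec(np.ravel(p['rvec'])).as_matrix(); t=np.ravel(p['tvec'])
        return p,f,Rw.T,-Rw.T@t
    M=np.array(p['mount']); st=st or arm.observe()
    Rt=R.from_rotvec(st['ee_rot']).as_matrix()
    return p,f,Rt@M[:3,:3],Rt@M[:3,3]+np.array(st['position'])
def ray(c,uv):
    p,f,Rc,o=c
    uv=np.atleast_2d(np.array(uv,float)); d=np.stack([(uv[:,0]-p['cx'])/f,(uv[:,1]-p['cy'])/f],1)
    x=d.copy()
    for _ in range(20): x=d/(1+p['k1']*(x**2).sum(1,keepdims=True))
    return np.c_[x,np.ones(len(x))]@Rc.T, o
def atz(c,uv,z):
    r,o=ray(c,uv); return o+r*((z-o[2])/r[:,2:3])
def atd(c,uv,d):
    r,o=ray(c,uv); return o+r*np.ravel(d)[:,None]
def proj(c,P):
    p,f,Rc,o=c; q=(np.atleast_2d(P)-o)@Rc; s=q[:,:2]/q[:,2:3]
    s=s*(1+p['k1']*(s**2).sum(1,keepdims=True)); return s*f+[p['cx'],p['cy']]
E
python3 - <<'E'
from h import *
print(arm.observe(), arm.hold_point_z)
for n in ['scene','side','wrist']:
    save(n,n+'0.png'); print(n,arm.camera_params(n), cam(n)[3])
E
```

```text
pics
{'clock': 0.0, 'joints': array([-1.37660462,  0.4352005 ,  0.02497541,  1.57409266, -0.011577  ,
        1.13400494, -0.07511521]), 'dq': array([ 0.00011655,  0.00145063, -0.00055352,  0.00082295, -0.00036322,
        0.00155167, -0.0007518 ]), 'joint_efforts': array([ 1.17496766e-03, -6.67851162e+01,  9.85190570e-01, -3.14457786e+01,
       -6.06796495e-02,  4.28510341e-02,  1.59256829e-04]), 'position': array([0.18269763, 0.59716643, 0.22596069]), 'ee_rot': array([-4.64600225e-01, -3.10697862e+00,  2.44948232e-03]), 'force': array([-0.40122997,  0.60177478, -0.2009553 ]), 'ft_torque': array([0.04427352, 0.00604349, 0.0033222 ]), 'width': 0.996103809389675} 0.0188
scene {'fovy': 44.44545120093994, 'cx': 315.62629726177664, 'cy': 195.96332756523822, 'k1': -0.08922901525476637, 'rvec': array([ 1.07610215,  2.2428647 , -1.19805737]), 'tvec': array([ 0.30966848, -0.13531499,  1.86625738])} [1.42921779 0.80600799 0.95121446]
side {'fovy': 49.738666033429965, 'cx': 318.7776999845558, 'cy': 198.85569953319347, 'k1': -0.07487218534891509, 'rvec': array([ 2.14192911, -0.90820384,  0.38347451]), 'tvec': array([-0.33655916,  0.37588148,  0.9998524 ])} [-0.10661746 -0.60296942  0.93772298]
wrist {'fovy': 69.69352051218357, 'cx': 313.9417252234969, 'cy': 201.72464855407685, 'k1': -0.038939075511377756, 'mount': array([[ 7.11800589e-04, -9.54599473e-01, -2.97891488e-01,
         7.90919746e-02],
       [ 9.99999728e-01,  6.21697138e-04,  3.97220596e-04,
         6.73598149e-04],
       [-1.93988286e-04, -2.97891690e-01,  9.54599656e-01,
        -1.56725474e-01],
       [ 0.00000000e+00,  0.00000000e+00,  0.00000000e+00,
         1.00000000e+00]])} [0.10731338 0.62127093 0.38284651]
```

View pics/scene0.png

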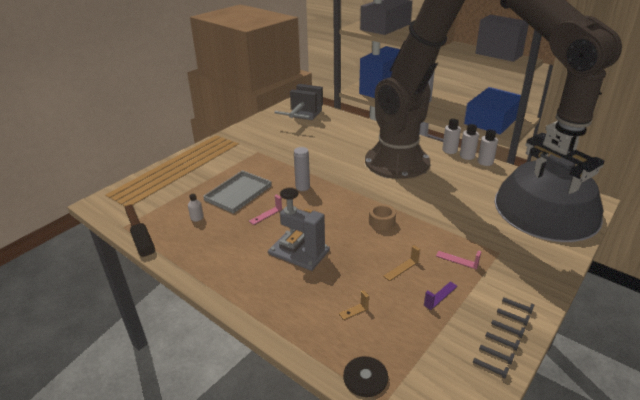

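View pics/side0.png

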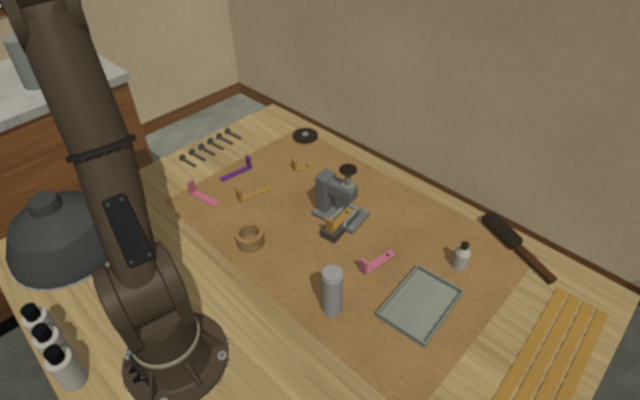

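View pics/wrist0.png

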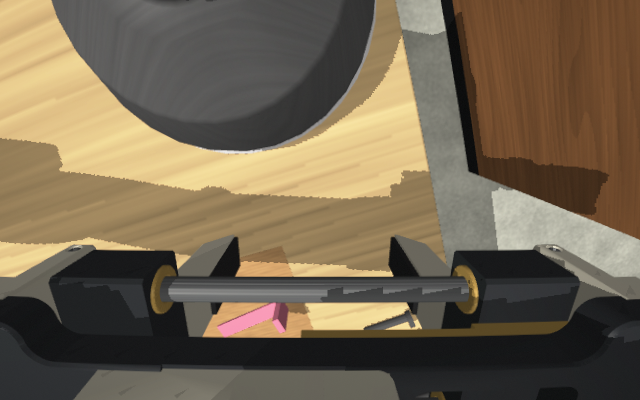

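Scene view: punched bracket in the press near (293,238), blank at (403,265), stub at (354,307), tray at (238,191), can at (302,170), tape at (382,218). The pink and purple ones are look-alikes. Next I'll measure from the depth.

```bash
python3 - <<'E'
from h import *
for n in ['scene','side']:
    c=cam(n); im,d=arm.get_image(n)
    for l in ['finished_lug','blank_lug','press','plunger','tray_in','can','tape','stub','glue','nest']:
        try: r=arm.masks_of(n,l)
        except Exception as e: print(n,l,e); continue
        for q in r[:4]:
            m=q['pixels']&(d>0); v,u=np.nonzero(m)
            if len(u)<5: continue
            P=atd(c,np.c_[u,v],d[m]); col=im[m].mean(0).astype(int)
            np.save(f'pics/{n}_{l}_{r.index(q) if False else int(q["rect"][0])}.npy',P)
            print(n,l,round(q['conf'],2),np.round(q['rect']),col,'med',np.round(np.median(P,0),3),'lo',np.round(np.percentile(P,3,0),3),'hi',np.round(np.percentile(P,97,0),3))
E
```

```text
scene finished_lug 0.73 [265. 208.  32.  33.] [153  96 106] med [ 0.539 -0.15   0.007] lo [ 0.503 -0.168  0.002] hi [ 0.612 -0.135  0.049]
scene finished_lug 0.48 [294. 237.  13.  12.] [143 110  71] med [0.612 0.023 0.036] lo [0.588 0.01  0.031] hi [0.637 0.035 0.039]
scene blank_lug 0.89 [438. 296.  35.  31.] [84 52 95] med [0.556 0.466 0.006] lo [0.48  0.448 0.001] hi [0.595 0.478 0.049]
scene blank_lug 0.78 [461. 260.  43.  18.] [155  96 105] med [0.381 0.448 0.004] lo [ 0.359  0.382 -0.002] hi [0.397 0.496 0.049]
scene blank_lug 0.77 [402. 265.  37.  34.] [135 103  65] med [0.488 0.332 0.006] lo [ 0.452  0.312 -0.   ] hi [0.565 0.351 0.05 ]
scene blank_lug 0.75 [297. 228.  63.  82.] [80 76 75] med [0.64 0.07 0.07] lo [ 0.592 -0.005  0.008] hi [0.684 0.126 0.204]
scene press 0.98 [298. 228.  65.  84.] [80 76 75] med [0.64  0.07  0.068] lo [ 0.592 -0.003  0.007] hi [0.684 0.126 0.204]
scene plunger 0.75 [289. 209.  19.  44.] [65 58 53] med [0.632 0.029 0.202] lo [0.611 0.009 0.071] hi [0.65  0.048 0.207]
scene plunger 0.68 [303. 169.  14.  40.] [104  98  98] med [ 0.374 -0.153  0.0
[... 2380 characters left out ...]
 120 112] med [ 0.341 -0.181  0.105] lo [ 0.329 -0.195  0.007] hi [ 0.37  -0.151  0.152]
side can 0.33 [254. 193.  35.  20.] [145 115  63] med [0.491 0.327 0.006] lo [0.445 0.308 0.001] hi [0.557 0.346 0.048]
side tape 0.96 [248. 238.  28.  30.] [126 101  66] med [0.355 0.156 0.033] lo [0.318 0.124 0.003] hi [0.392 0.198 0.048]
side stub 0.7 [304. 164.  18.  12.] [139 110  61] med [0.7   0.316 0.008] lo [0.678 0.296 0.001] hi [0.742 0.339 0.051]
side stub 0.66 [342. 203.  59.  76.] [91 88 80] med [0.603 0.034 0.054] lo [ 0.522 -0.022  0.007] hi [0.665 0.109 0.204]
side glue 0.55 [460. 256.  24.  24.] [122 114 101] med [ 0.691 -0.332  0.052] lo [ 0.681 -0.349  0.005] hi [ 0.711 -0.312  0.09 ]
```

```bash
python3 - <<'E'
from h import *
# top-down map from both cams' stored pictures
x0,x1,y0,y1=0.3,0.95,-0.5,0.45; s=800
H=int((x1-x0)*s); W=int((y1-y0)*s)
for n in ['scene','side']:
    c=cam(n); im=cv2.imread(f'pics/{n}0.png'); d=np.load(f'pics/{n}0.png.npy')
    gy,gx=np.mgrid[0:H,0:W]; X=x1-gx*0-(gy/s); Y=y1-gx/s
    P=np.c_[X.ravel(),Y.ravel(),np.zeros(X.size)]
    uv=proj(c,P).reshape(H,W,2).astype(np.float32)
    o=cv2.remap(im,uv[...,0],uv[...,1],cv2.INTER_LINEAR)
    for k in range(4,10): 
        r=int((x1-k/10)*s); cv2.line(o,(0,r),(W,r),(255,255,255),1); cv2.putText(o,f'x.{k}',(2,r),0,.4,(255,255,0),1)
    for k in range(-4,5):
        q=int((y1-k/10)*s); cv2.line(o,(q,0),(q,H),(255,255,255),1); cv2.putText(o,f'y.{k}',(q,10),0,.4,(255,255,0),1)
    cv2.imwrite(f'pics/top_{n}.png',o)
E
```

```text
(no output)
```

View pics/top_scene.png

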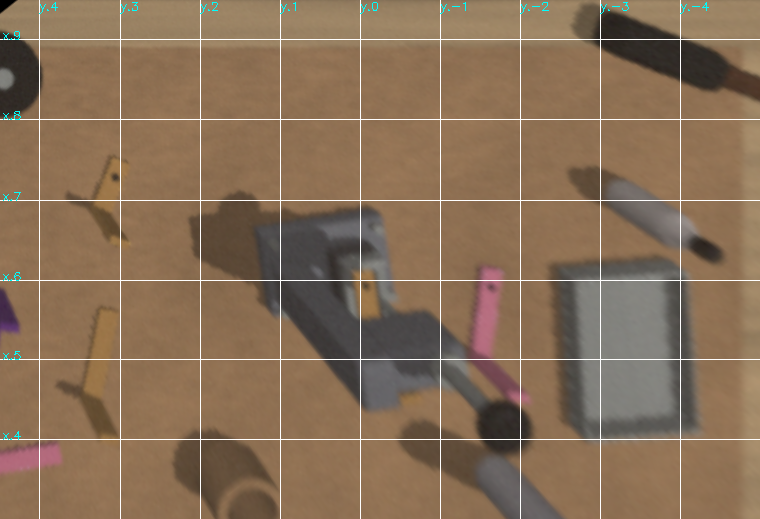

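View pics/top_side.png

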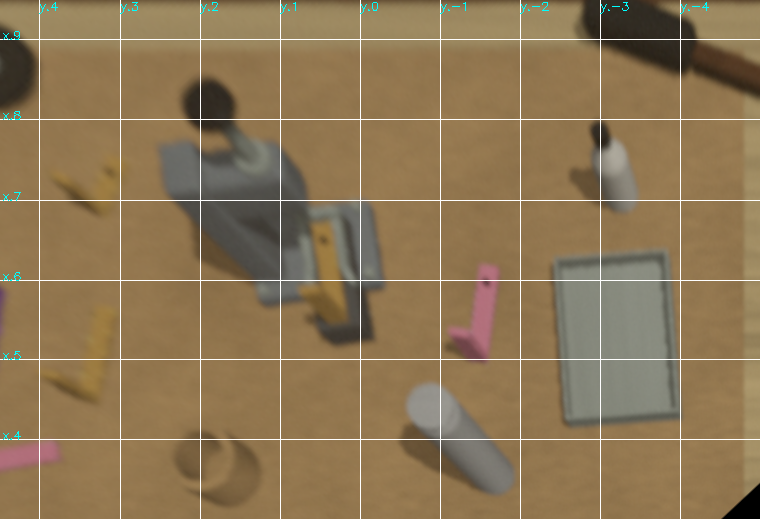

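```bash
cat >> h.py <<'E'
def plan(target, yaw, st=None, n=1):
    """target TCP world, yaw = world angle (deg) of -toolx (forward). prints tool-frame shift for a down pointing tool then turn"""
    st=st or arm.observe(); Rt=R.from_rotvec(st['ee_rot']); p=np.array(st['position'])
    y=np.radians(yaw); x=np.array([-np.cos(y),-np.sin(y),0]); z=np.array([0,0,-1.]); Rg=R.from_matrix(np.c_[x,np.cross(z,x),z])
    rel=(Rt.inv()*Rg).as_rotvec(degrees=True)
    sh=Rt.inv().apply(np.array(target)-p)
    print('clock',round(st['clock'],2),'pos',np.round(p,4),'F',np.round(st['force'],1),'w',round(st['width']*91.8,1))
    print(' shift mm',np.round(sh*1000,1),'turn',np.round(rel,2),' world shift',np.round((np.array(target)-p)*1000,1))
    print(' shift mm after turn',np.round(Rg.inv().apply(np.array(target)-p)*1000,1))
E
python3 - <<'E'
from h import *
import glob
for f in ['scene_blank_lug_402','side_blank_lug_254','side_finished_lug_340','scene_finished_lug_294','scene_tray_in_238','side_tray_in_419','scene_glue_296']:
    g=glob.glob(f'pics/{f}*')
    if not g: print(f,'none',glob.glob('pics/*'+f[:12]+'*')); continue
    P=np.load(g[0]); 
    z=P[:,2]
    sel=(z<0.012)&(z>0.003) if 'blank' in f else ((z<0.042)&(z>.033) if 'fin' in f or 'glue' in f else (z>.015)&(z<.025))
    Q=P[sel][:,:2]*1000
    r=cv2.minAreaRect(Q.astype(np.float32)); print(f,len(Q),np.round(r[0],1),np.round(r[1],1),round(r[2],1))
    if 'tray' not in f:
        top=P[z>(0.04 if 'blank' in f else .07)]; print('  lug',len(top),np.round(top.mean(0),4))
        m=Q.mean(0);u,s,v=np.linalg.svd(Q-m);print('  dir',np.degrees(np.arctan2(v[0,1],v[0,0])))
plan([0.45,0.33,0.22],-8)
E
```

```text
scene_blank_lug_402 229 [490.4 332.7] [ 26.6 156.9] 79.6
  lug 44 [0.4557 0.3407 0.0473]
  dir -11.042954536105617
side_blank_lug_254 none ['pics/side_blank_lug_253.npy', 'pics/side_blank_lug_204.npy', 'pics/side_blank_lug_237.npy']
side_finished_lug_340 175 [582.4  15.7] [119.5  28.2] 11.1
  lug 39 [0.5284 0.0067 0.0774]
  dir -168.05632566838142
scene_finished_lug_294 none ['pics/scene_finished_lug_264.npy', 'pics/scene_finished_lug_293.npy']
scene_tray_in_238 249 [ 523.5 -321.7] [206.7 144.1] 4.3
side_tray_in_419 455 [ 519.3 -326.2] [204.1 141. ] 4.2
scene_glue_296 94 [613.   25.5] [58.7 29.5] 4.8
  lug 11 [0.5436 0.0167 0.0818]
  dir 13.827986672422892
clock 1.25 pos [0.1828 0.5977 0.2267] F [1.4 1.2 0.2] w 91.8
 shift mm [-333.8 -177.8    6.7] turn [-0.    0.   -9.01]  world shift [ 267.2 -267.7   -6.7]
 shift mm after turn [-301.8 -227.9    6.7]
```

```bash
python3 -m pendant '[[[-0.042,-0.030,0],[0,0,-1],0.09],[[-0.042,-0.030,0],[0,0,-1],0.09],[[-0.042,-0.030,0],[0,0,-1],0.09],[[-0.042,-0.030,0],[0,0,-1],0.09],[[-0.042,-0.030,0],[0,0,-1],0.09],[[-0.042,-0.030,0],[0,0,-1],0.09],[[0,0,0],[0,0,0],0.09]]'
python3 - <<'E'
from h import *
st=arm.observe(); save('wrist','w1.png'); plan([.42,0,.25],11.5)
import json; json.dump({k:np.array(st[k]).tolist() for k in ('position','ee_rot')},open('pics/w1.json','w'))
E
```

```text
clock: 2.12
position: [0.385, 0.3565, 0.227]
ee_rot: [0.313, 3.124, -0.001]
force: [-0.3, 0.1, 0.2]
width: 0.981
clock 2.17 pos [0.383  0.3588 0.2269] F [-0.2 -0.3  0.4] w 89.7
 shift mm [-106.4 -344.7  -23. ] turn [  0.     0.03 -22.75]  world shift [  37.  -358.8   23.1]
 shift mm after turn [  35.2 -359.   -23.1]
```

View pics/w1.png

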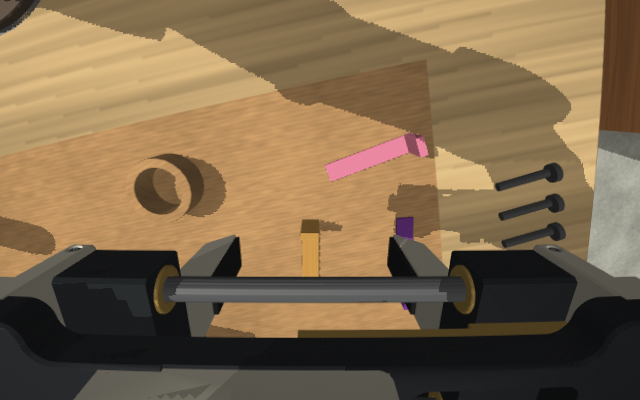

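The lug of the blank shows at (310,227), with its tongue running down to the jaw bar. I'll move forward so the whole of it is in view.

```bash
python3 -m pendant '[[[-0.05,0,0],[0,0,0],0.09],[[-0.05,0,0],[0,0,0],0.09],[[-0.03,0,0],[0,0,0],0.09],[[0,0,0],[0,0,0],0.09]]'
python3 - <<'E'
from h import *
st=arm.observe(); save('wrist','w2.png'); plan([.63,0.02,.26],11.5)
import json; json.dump({k:np.array(st[k]).tolist() for k in ('position','ee_rot')},open('pics/w2.json','w'))
E
```

```text
clock: 2.68
position: [0.5105, 0.3356, 0.2262]
ee_rot: [0.304, 3.126, -0.001]
force: [-1.0, 1.0, -0.1]
width: 0.979
clock 2.73 pos [0.5088 0.3365 0.2262] F [-0.6 -0.  -0.2] w 89.5
 shift mm [-179.3 -287.5  -33.9] turn [  0.    -0.05 -22.5 ]  world shift [ 121.2 -316.5   33.8]
 shift mm after turn [ -55.6 -334.3  -33.8]
```

View pics/w2.png

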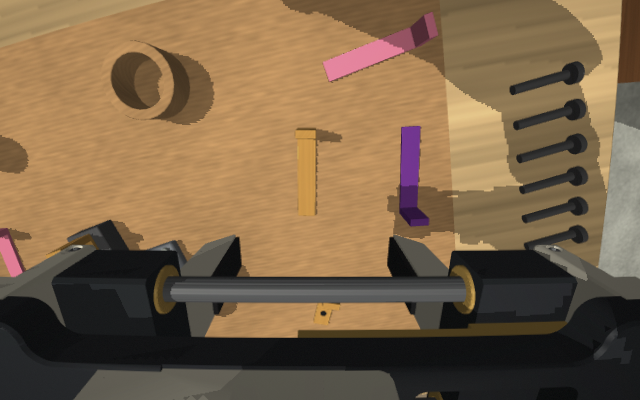

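Whole blank in view: lug top at about (306,132), free end at (308,214). Now measure it by depth, and by triangulating from the two wrist poses.

```bash
cat >> h.py <<'E'
import json
def load(n):
    st=json.load(open(f'pics/{n}.json')); im=cv2.imread(f'pics/{n}.png'); d=np.load(f'pics/{n}.png.npy'); return cam('wrist',st),im,d
def brass(im):
    h=cv2.cvtColor(im,cv2.COLOR_BGR2HSV); return (h[...,0]>12)&(h[...,0]<26)&(h[...,1]>120)&(h[...,2]>80)
E
python3 - <<'E'
from h import *
c,im,d=load('w2')
v,u=np.mgrid[115:235,270:345]; u=u.ravel();v=v.ravel()
P=atd(c,np.c_[u,v],d[v,u])
z=P[:,2]; 
from collections import Counter
print('bench z',np.median(z))
print(np.histogram(z,bins=np.arange(-.005,.06,.0025)))
lt=P[(z>.044)]; tg=P[(z>.0035)&(z<.012)]
for n,Q in (('lug',lt),('tong',tg)):
    r=cv2.minAreaRect((Q[:,:2]*1000).astype(np.float32)); print(n,len(Q),np.round(r[0],1),np.round(r[1],1),round(r[2],1),'z',np.median(Q[:,2]))
# corners by hsv
h=cv2.cvtColor(im,cv2.COLOR_BGR2HSV); print(h[170,300:318:4],h[170,285])
big=cv2.resize(im[100:240,250:370],None,fx=5,fy=5,interpolation=cv2.INTER_CUBIC); cv2.imwrite('pics/w2z.png',big)
E
```

```text
bench z -0.00040095262917067
(array([  50, 5761, 1632, 1227,   75,    0,    0,    0,    0,    0,    0,
          7,   11,    0,    0,    0,    1,    0,    0,    1,   31,  163,
          7,    0,    0]), array([-0.005 , -0.0025,  0.    ,  0.0025,  0.005 ,  0.0075,  0.01  ,
        0.0125,  0.015 ,  0.0175,  0.02  ,  0.0225,  0.025 ,  0.0275,
        0.03  ,  0.0325,  0.035 ,  0.0375,  0.04  ,  0.0425,  0.045 ,
        0.0475,  0.05  ,  0.0525,  0.055 ,  0.0575]))
lug 236 [445.  338.5] [22.9 28.3] 79.3 z 0.048699850331358846
tong 869 [507.9 325.3] [ 23.6 119. ] 78.3 z 0.004122425808536778
[[ 17 160 205]
 [ 18 161 203]
 [ 18 160 202]
 [ 17 161 200]
 [ 16 127 108]] [ 16 127 185]
```

View pics/w2z.png

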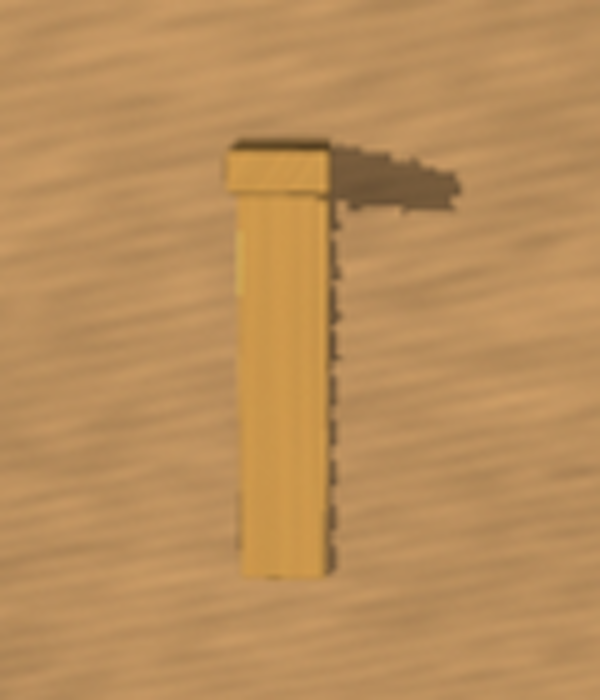

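```bash
python3 - <<'E'
from h import *
c,im,d=load('w2')
o=np.array([250,100])
f=lambda l:np.array(l)/5+o-0.4
L=atz(c,f([[228,149],[330,149],[330,193],[226,191]]),.05); T=atz(c,f([[242,577],[328,577]]),.005)
print(np.round(L,4)); print(np.round(T,4),np.linalg.norm(L[0]-L[1]),np.linalg.norm(T[0]-T[1]))
lc=L.mean(0)[:2]; tc=T.mean(0)[:2]; v=tc-lc; print('lug',lc,'tip',tc,'len',np.linalg.norm(v),'yaw',np.degrees(np.arctan2(v[1],v[0])))
# two-view: lug top rear corners in w1
c1,im1,d1=load('w1')
cv2.imwrite('pics/w1z.png',cv2.resize(im1[200:290,270:350],None,fx=7,fy=7,interpolation=cv2.INTER_CUBIC))
print('predicted w1',proj(c1,L))
E
```

```text
[[0.4471 0.327  0.05  ]
 [0.4515 0.3496 0.05  ]
 [0.4611 0.3477 0.05  ]
 [0.4561 0.3246 0.05  ]]
[[0.5637 0.303  0.005 ]
 [0.5683 0.3266 0.005 ]] 0.023020350683015438 0.024060461413159335
lug [0.4539865  0.33723919] tip [0.56601678 0.31484054] len 0.1142474660730733 yaw -11.306291251933725
predicted w1 [[300.34982315 232.97894263]
 [318.60495201 232.89871181]
 [318.62312507 239.97240392]
 [300.00714728 239.73216389]]
```

View pics/w1z.png

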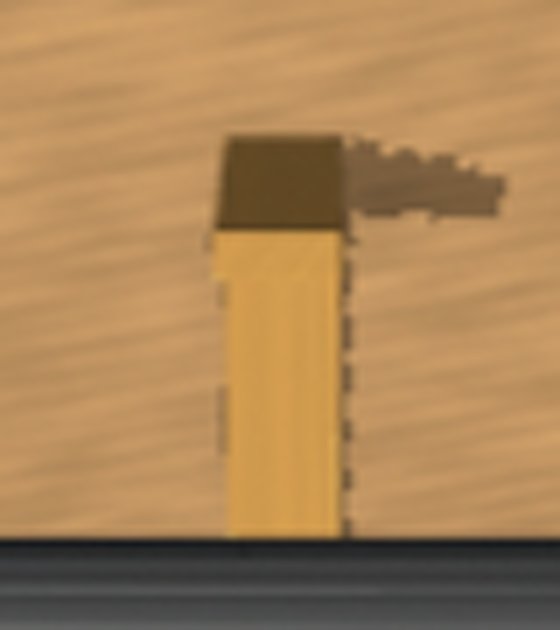

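```bash
python3 -m pendant '[[[-0.026,-0.048,-0.012],[0,0,0],0.09],[[-0.026,-0.048,-0.012],[0,0,0],0.09],[[-0.026,-0.048,-0.012],[0,0,0],0.09],[[-0.026,-0.048,-0.008],[0,0,0],0.09],[[-0.026,-0.048,0],[0,0,0],0.09],[[-0.026,-0.048,0],[0,0,0],0.09],[[0,0,0],[0,0,-7.5],0.09],[[0,0,0],[0,0,-7.5],0.09],[[0,0,0],[0,0,-7.5],0.09],[[0,0,0],[0,0,0],0.09]]'
python3 - <<'E'
from h import *
st=arm.observe(); save('wrist','w3.png'); plan([.63,0.02,.26],11.5)
import json; json.dump({k:np.array(st[k]).tolist() for k in ('position','ee_rot')},open('pics/w3.json','w'))
E
```

```text
clock: 3.98
position: [0.6066, 0.0252, 0.2708]
ee_rot: [0.317, -3.125, -0.002]
force: [0.2, -0.1, 0.2]
width: 0.978
clock 4.03 pos [0.6067 0.0248 0.2708] F [-0.7 -0.5  0.1] w 90.1
 shift mm [-21.8  -9.4  10.8] turn [ 0.06 -0.   -0.05]  world shift [ 23.3  -4.8 -10.8]
 shift mm after turn [-21.8  -9.4  10.8]
```

View pics/w3.png

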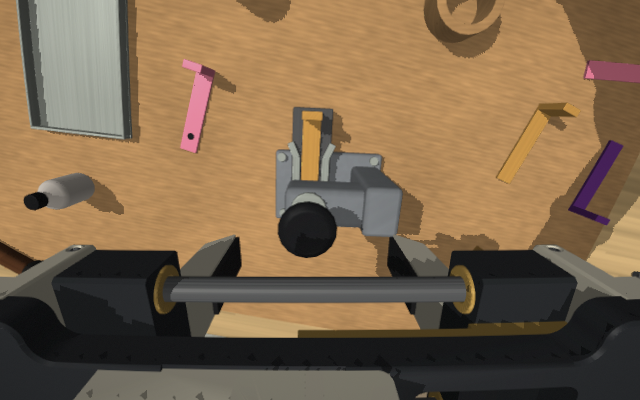

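Overhead view of the press: knob at (307,230), nest and bracket at (312,150), with the lug at (312,118). Tray interior at upper left. Zooming in to measure.

```bash
python3 - <<'E'
from h import *
c,im,d=load('w3')
cv2.imwrite('pics/w3z.png',cv2.resize(im[95:195,260:400],None,fx=5.6,fy=5.6,interpolation=cv2.INTER_CUBIC))
cv2.imwrite('pics/w3t.png',cv2.resize(im[0:150,0:240],None,fx=3,fy=3,interpolation=cv2.INTER_CUBIC))
E
```

```text
(no output)
```

View pics/w3z.png

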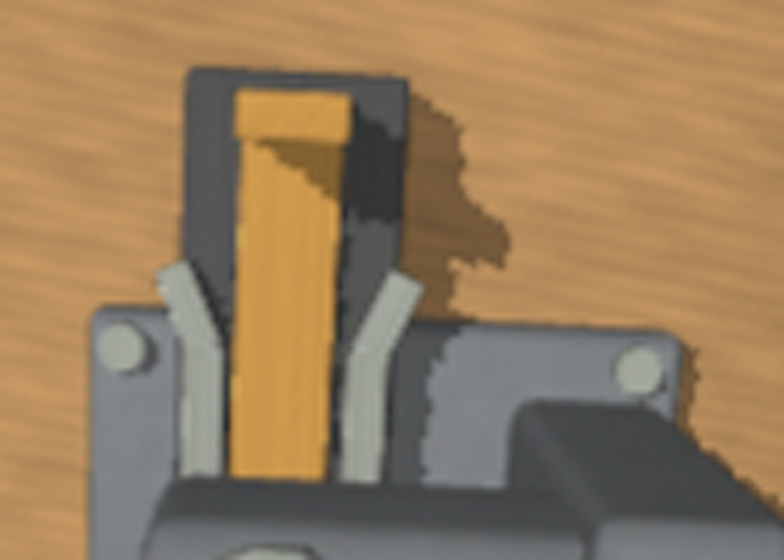

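View pics/w3t.png

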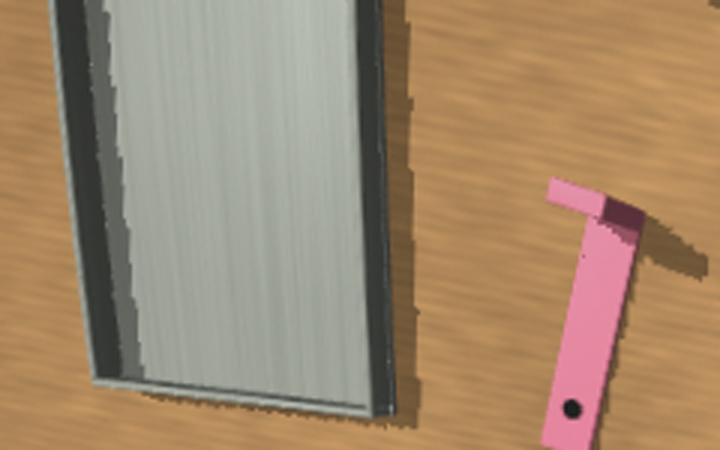

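```bash
python3 - <<'E'
from h import *
c,im,d=load('w3')
o=np.array([260,95]); f=lambda l:np.array(l,float)/5.6+o-0.4
mm=lambda a:np.round(a[:,:2]*1000,1).tolist()
L=atz(c,f([[236,90],[351,95],[350,142],[236,137]]),.08)
F=atz(c,f([[190,68],[409,79]]),.03); S=atz(c,f([[185,250],[403,250]]),.03)
G=atz(c,f([[222,347],[222,478],[348,355],[342,480]]),.038)
T=atz(c,f([[236,300],[236,470],[338,300],[328,470]]),.035)
print('lug',mm(L),L.mean(0)); print('floor',mm(F)); print('sides',mm(S)); print('guide',mm(G)); print('tongue',mm(T))
an=lambda a,b:np.degrees(np.arctan2(b[1]-a[1],b[0]-a[0]))
print('ang floor sides',an(F[0],S[0]),an(F[1],S[1]),'front',an(F[1],F[0])+180,'guide',an(G[0],G[1]),an(G[2],G[3]),'tongue',an(T[0],T[1]),an(T[2],T[3]))
print('depth check lug', atd(c,f([[290,115]]),d[int(115/5.6+95),int(290/5.6+260)]), 'tongue',atd(c,f([[285,400]]),d[int(400/5.6+95),int(285/5.6+260)]))
# foot plate front edge
print('foot front',an(*atz(c,f([[680,332],[100,308]]),.016))-90)
# knob
hsv=im.max(2); m=(hsv<50).astype(np.uint8); m[:190]=0;m[262:]=0;m[:,:270]=0;m[:,345:]=0
n,lab,stt,cen=cv2.connectedComponentsWithStats(m); k=1+np.argmax(stt[1:,4]); v,u=np.nonzero(lab==k)
P=atd(c,np.c_[u,v],d[v,u]); top=P[P[:,2]>.2]; print('knob',stt[k],top[:,2].mean(),cv2.minEnclosingCircle((atz(c,np.c_[u,v],.204)[:,:2]*1000).astype(np.float32)), cv2.minEnclosingCircle((top[:,:2]*1000).astype(np.float32)))
# tray
t=lambda l:np.array(l,float)/3-0.3
TT=atz(c,t([[95,381],[370,415],[391,410],[52,0],[355,0],[380,0]]),.02); print('tray top pts',mm(TT))
E
```

```text
lug [[530.2, -4.9], [526.4, 18.6], [535.6, 20.4], [539.4, -3.1]] [0.53288946 0.00774353 0.08      ]
floor [[527.6, -18.5], [519.6, 32.6]]
sides [[569.4, -12.0], [558.7, 39.9]]
guide [[589.5, 1.4], [621.4, 7.5], [585.3, 31.7], [615.9, 36.7]]
tongue [[578.1, 2.6], [619.4, 10.5], [573.1, 26.7], [614.8, 33.0]]
ang floor sides 8.862656734934049 10.564777141102393 front 98.87378511831389 guide 10.785808783668221 9.337489478586258 tongue 10.933096688745794 8.582663889024726
depth check lug [[0.53283059 0.00702824 0.07871725]] tongue [[0.60012338 0.0190758  0.03247617]]
foot front -170.68883661766034
knob [ 278  202   59   56 2524] 0.2042066046359733 ((623.4215087890625, 22.818220138549805), 25.188962936401367) ((589.7579345703125, 15.94413948059082), 60.80339813232422)
tray top pts [[625.1, -383.9], [615.7, -248.7], [611.4, -238.7], [463.2, -396.0], [442.3, -260.6], [440.5, -249.9]]
```

Press axis: yaw about 9.5°, home lug at about (0.533,0.008), stop at about (0.647,0.027), knob at (0.623,0.023). The height of the punched lug checks out by depth (0.079), and I'll compare it with the fixed cameras. Moving over the lug now.

```bash
python3 - <<'E'
from h import *
plan([.5329,0.0077,.037],9.5)
E
```

```text
clock 4.03 pos [0.6067 0.0248 0.2708] F [-0.7 -0.5  0.1] w 90.1
 shift mm [ 75.8  -2.4 233.8] turn [ 0.06 -0.    1.95]  world shift [ -73.8  -17.1 -233.8]
 shift mm after turn [ 75.7  -4.7 233.8]
```

```bash
python3 -m pendant '[[[0.038,-0.001,0],[0,0,2],0.06],[[0.038,-0.001,0],[0,0,0],0.06],[[0,0,0.04],[0,0,0],0.06],[[0,0,0.045],[0,0,0],0.06],[[0,0,0.045],[0,0,0],0.06],[[0,0,0],[0,0,0],0.06]]'
python3 - <<'E'
from h import *
plan([.5329,0.0077,.037],9.5)
save('wrist','w4.png'); save('side','s4.png')
E
```

```text
clock: 4.78
position: [0.5304, 0.0079, 0.1384]
ee_rot: [0.257, -3.125, 0.0]
force: [-0.3, 0.4, 0.7]
width: 0.656
clock 4.78 pos [0.5304 0.0079 0.1384] F [-0.3  0.4  0.7] w 60.2
 shift mm [ -3.1  -0.7 101.4] turn [ 0.03 -0.35 -0.09]  world shift [   2.5   -0.2 -101.4]
 shift mm after turn [ -2.4  -0.6 101.4]
```

View pics/w4.png

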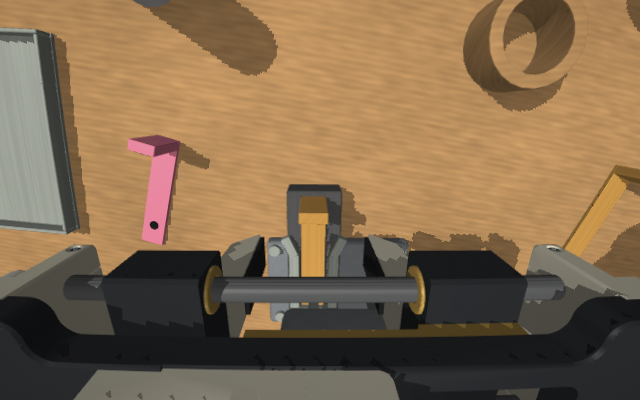

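The lug (313,210) sits midway between the fingers. I'll descend and grip.

```bash
python3 -m pendant '[[[-0.0025,-0.0005,0.035],[0,0,0],0.05],[[0,0,0.035],[0,0,0],0.05],[[0,0,0.025],[0,0,0],0.05],[[0,0,0.007],[0,0,0],0.05],[[0,0,0],[0,0,0],0.05]]'
python3 - <<'E'
from h import *
plan([.5329,0.0077,.037],9.5)
E
```

```text
clock: 5.5
position: [0.5366, 0.0074, 0.04]
ee_rot: [-0.259, 3.129, 0.0]
force: [0.3, 0.1, 0.3]
width: 0.546
clock 5.5 pos [0.5366 0.0074 0.04  ] F [0.3 0.1 0.3] w 50.1
 shift mm [3.6 0.9 3. ] turn [-0.    0.11 -0.02]  world shift [-3.7  0.3 -3. ]
 shift mm after turn [3.6 0.9 3. ]
```

```bash
python3 -m pendant '[[[0.003,0,0.002],[0,0,0],0.05],[[0,0,0],[0,0,0],0.01],[[0,0,0],[0,0,0],0.01],[[0,0,0],[0,0,0],0.01],[[0,0,0],[0,0,0],0.01]]' 50
python3 - <<'E'
from h import *
plan([.5329,0.0077,.037],9.5); print(arm.observe()['joints'])
E
```

```text
clock: 6.12
position: [0.5327, 0.0068, 0.0369]
ee_rot: [-0.26, 3.131, 0.0]
force: [-1.3, 0.3, 3.4]
width: 0.261
clock 6.12 pos [0.5327 0.0068 0.0369] F [-1.3  0.3  3.4] w 24.0
 shift mm [-0.4  0.8 -0.1] turn [ 0.01  0.02 -0.  ]  world shift [0.2 0.9 0.1]
 shift mm after turn [-0.4  0.8 -0.1]
[-0.209788    0.52734454  0.13179611  1.9996668  -0.11411026  0.6211793
  1.73370026]
```

```bash
python3 -m pendant '[[[0,0,-0.004],[0,0,0],0.01],[[0,0,-0.004],[0,0,0],0.01],[[0.012,0,0],[0,0,0],0.01],[[0.025,0,0],[0,0,0],0.01],[[0.030,0,0],[0,0,0],0.01],[[0.020,0,-0.01],[0,0,0],0.01],[[0,0,-0.04],[0,0,0],0.01],[[0,0,-0.04],[0,0,0],0.01],[[0,0,0],[0,0,0],0.01]]'
python3 - <<'E'
from h import *
plan([.47,-0.325,.15],4.3)
save('wrist','w5.png'); save('side','s5.png')
save('scene','c5.png')
E
```

```text
clock: 7.25
position: [0.4477, -0.0077, 0.137]
ee_rot: [-0.259, 3.126, 0.001]
force: [-0.3, -0.7, -3.8]
width: 0.255
clock 7.25 pos [ 0.4477 -0.0077  0.137 ] F [-0.3 -0.7 -3.8] w 23.4
 shift mm [  30.2 -316.6  -13.2] turn [0.01 0.29 5.18]  world shift [  22.3 -317.3   13. ]
 shift mm after turn [   1.6 -318.1  -13. ]
```

View pics/s5.png

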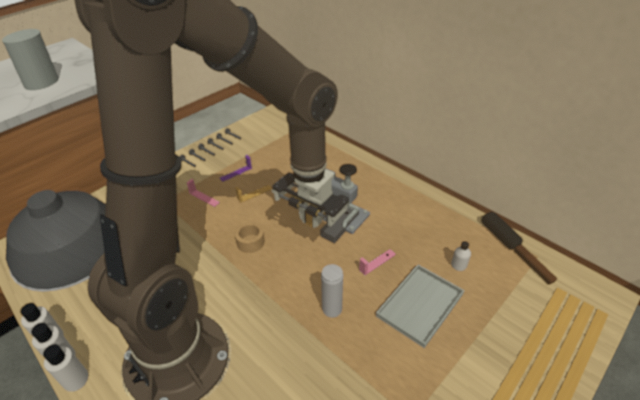

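View pics/c5.png

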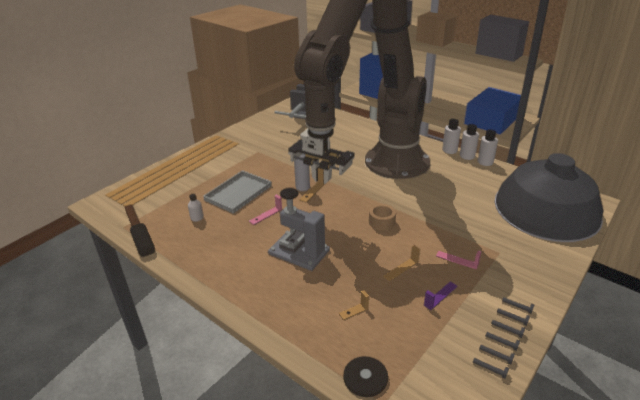

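View pics/w5.png

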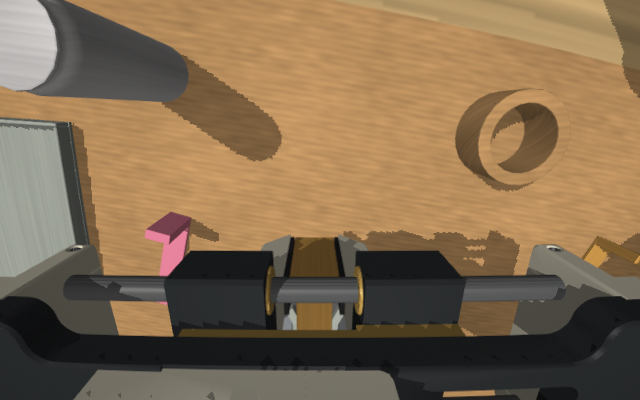

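The bracket is clear of the press and in the jaws; in the scene view its tongue shows at about (307,196). I'll check whether it droops.

```bash
python3 - <<'E'
from h import *
im=cv2.imread('pics/c5.png'); d=np.load('pics/c5.png.npy'); c=cam('scene')
cv2.imwrite('pics/c5z.png',cv2.resize(im[140:215,270:360],None,fx=8,fy=8,interpolation=cv2.INTER_CUBIC))
m=brass(im); v,u=np.mgrid[170:210,290:330]; s=m[v,u]; P=atd(c,np.c_[u[s],v[s]],d[v[s],u[s]])
P=P[P[:,2]>.02]; f=(P[:,:2]-[.4477,-.0077])@[np.cos(.166),np.sin(.166)]
o=np.argsort(f); print(np.round(np.c_[f,P[:,2]][o][::4]*1000).astype(int).tolist())
E
```

```text
[[-2, 157], [-1, 155], [0, 131], [1, 174], [1, 168], [2, 150], [2, 151], [3, 155], [3, 143], [4, 147], [5, 148], [5, 167], [5, 163], [6, 176], [7, 147], [8, 133], [10, 135], [13, 133], [18, 136], [21, 137], [24, 132], [27, 132], [31, 129], [32, 130], [34, 134], [40, 132], [43, 136], [45, 135], [48, 132], [52, 132], [55, 136], [61, 136], [64, 134], [65, 134], [66, 136], [70, 134], [72, 135], [76, 132], [79, 133], [81, 135], [83, 134], [86, 133], [89, 132], [91, 136], [94, 133], [96, 132], [99, 131], [101, 130], [103, 133], [106, 135], [108, 128], [110, 135], [112, 130], [113, 130], [1102, 951]]
```

View pics/c5z.png

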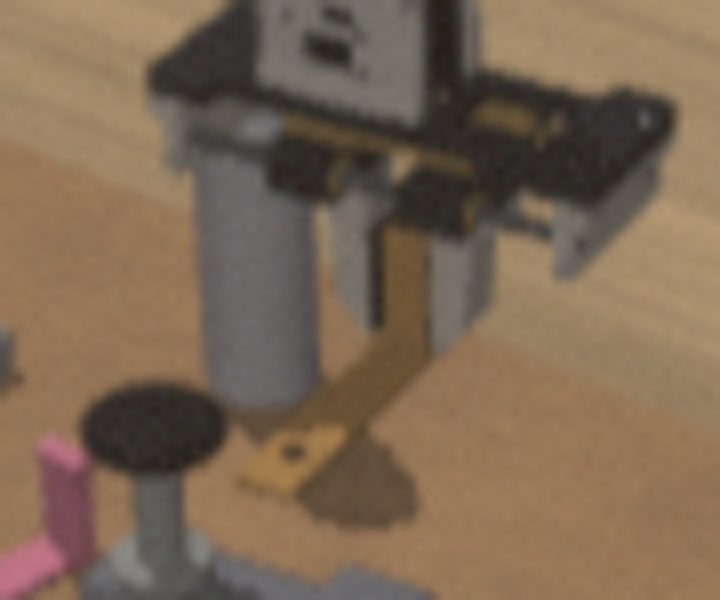

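Held level: the tongue is at a constant z of about 0.133 over its length, and the underside is about 7 mm below the TCP. Carrying it to the tray.

```bash
python3 -m pendant '[[[0.005,-0.035,-0.005],[0,0,0],0.01],[[0.005,-0.053,-0.005],[0,0,0],0.01],[[0.005,-0.053,-0.005],[0,0,0],0.01],[[0.005,-0.053,0],[0,0,0],0.01],[[0.005,-0.053,0],[0,0,0],0.01],[[0.005,-0.045,0],[0,0,0],0.01],[[0,-0.025,0],[0,0,2.6],0.01],[[0,0,0],[0,0,2.6],0.01],[[0,0,0],[0,0,0],0.01]]'
python3 - <<'E'
from h import *
plan([.468,-0.325,.011],4.3)
st=arm.observe(); save('wrist','w6.png'); save('scene','c6.png')
json.dump({k:np.array(st[k]).tolist() for k in ('position','ee_rot')},open('pics/w6.json','w'))
E
```

```text
clock: 8.52
position: [0.4683, -0.3249, 0.1477]
ee_rot: [0.117, -3.136, -0.002]
force: [-0.6, 0.2, -3.1]
width: 0.259
clock 8.53 pos [ 0.4683 -0.3249  0.1477] F [-0.6  0.2 -3.1] w 23.8
 shift mm [-1.000e-01 -4.000e-01  1.367e+02] turn [ 0.1  -0.17 -0.03]  world shift [-3.000e-01 -1.000e-01 -1.367e+02]
 shift mm after turn [ 3.000e-01 -1.000e-01  1.367e+02]
```

View pics/w6.png

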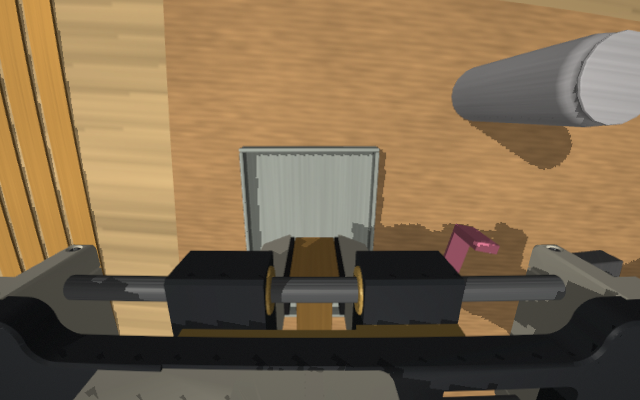

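View pics/c6.png

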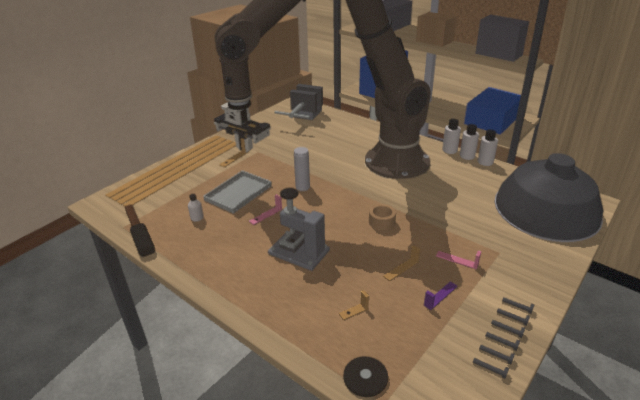

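```bash
python3 - <<'E'
from h import *
c,im,d=load('w6')
print(np.round(atz(c,[[240,149],[379,148],[246,245],[376,245]],.02)*1000,1))
print(np.round(atd(c,[[310,200],[330,190]],[d[200,310],d[190,330]])*1000,1))
E
```

```text
[[ 428.9 -400.6   20. ]
 [ 417.7 -264.2   20. ]
 [ 532.5 -394.    20. ]
 [ 521.9 -252.6   20. ]]
[[ 481.2 -327.9    3.3]
 [ 468.  -307.1    4.2]]
```

```bash
python3 -m pendant '[[[0,0,0.035],[0,0,0],0.01],[[0,0,0.045],[0,0,0],0.01],[[0,0,0.035],[0,0,0],0.01],[[0,0,0.012],[0,0,0],0.01],[[0,0,0.005],[0,0,0],0.01],[[0,0,0],[0,0,0],0.01]]'
python3 - <<'E'
from h import *
plan([.468,-0.325,.011],4.3)
E
```

```text
clock: 9.38
position: [0.47, -0.3256, 0.0185]
ee_rot: [-0.118, 3.138, -0.001]
force: [0.1, -0.3, -2.0]
width: 0.257
clock 9.38 pos [ 0.47   -0.3256  0.0185] F [ 0.1 -0.3 -2. ] w 23.6
 shift mm [2.  0.7 7.5] turn [-0.04  0.06  0.01]  world shift [-2.   0.6 -7.5]
 shift mm after turn [2.  0.7 7.5]
```

```bash
python3 -m pendant '[[[0,0,0.004],[0,0,0],0.01],[[0,0,0.002],[0,0,0],0.01],[[0,0,0],[0,0,0],0.01]]'; python3 -m pendant '[[[0,0,0.001],[0,0,0],0.01],[[0,0,0],[0,0,0],0.01]]'
```

```text
clock: 9.75
position: [0.4695, -0.3252, 0.0118]
ee_rot: [-0.118, 3.139, 0.0]
force: [0.1, -0.6, -3.1]
width: 0.258
clock: 10.0
position: [0.4695, -0.3254, 0.011]
ee_rot: [-0.117, 3.139, -0.0]
force: [-0.9, 0.5, 1.9]
width: 0.257
```

Contact: the wrist force rose by about 5 N. Releasing.

```bash
python3 -m pendant '[[[0,0,0],[0,0,0],0.05],[[0,0,0],[0,0,0],0.05],[[0,0,0],[0,0,0],0.05],[[0,0,-0.03],[0,0,0],0.05],[[0,0,-0.05],[0,0,0],0.05],[[0,0,-0.06],[0,0,0],0.05],[[-0.05,0,-0.04],[0,0,0],0.06],[[-0.04,0,-0.02],[0,0,0],0.06],[[0,0,0],[0,0,0],0.06]]'
python3 - <<'E'
from h import *
st=arm.observe(); save('wrist','w7.png')
json.dump({k:np.array(st[k]).tolist() for k in ('position','ee_rot')},open('pics/w7.json','w'))
plan([.454,0.3372,.20],-11.4)
E
```

```text
clock: 11.12
position: [0.5619, -0.3174, 0.2112]
ee_rot: [-0.124, 3.135, -0.002]
force: [0.5, 0.1, -0.0]
width: 0.652
clock 11.18 pos [ 0.5592 -0.318   0.2099] F [ 0.1 -0.2 -0.7] w 60.0
 shift mm [ 54.6 661.4   9.6] turn [-1.00e-02  5.00e-02  1.58e+01]  world shift [-105.2  655.2   -9.9]
 shift mm after turn [232.6 621.5   9.9]
```

View pics/w7.png

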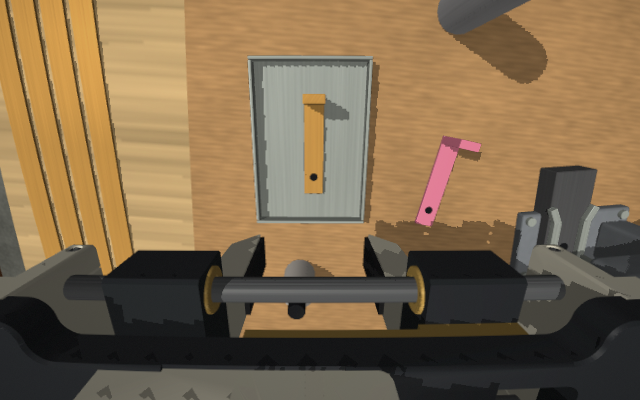

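The punched bracket lies flat in the tray, lug up at (314,99). Now the blank.

```bash
python3 -m pendant '[[[0.010,0.03,-0.01],[0,0,0],0.06],[[0.010,0.055,-0.01],[0,0,0],0.06],[[0.010,0.06,0],[0,0,0],0.06],[[0.010,0.06,0],[0,0,0],0.06],[[0.010,0.06,0],[0,0,0],0.06],[[0.005,0.06,0],[0,0,0],0.06],[[0,0.06,0],[0,0,0],0.06],[[0,0.06,0],[0,0,0],0.06],[[0,0.06,0],[0,0,0],0.06],[[0,0.06,0],[0,0,0],0.06]]'
python3 -m pendant '[[[0,0.06,0],[0,0,0],0.06],[[0,0.036,0],[0,0,0],0.06],[[0,0,0.02],[0,0,8],0.06],[[0,0,0.02],[0,0,7.8],0.06],[[0,0,0],[0,0,0],0.06]]'
python3 - <<'E'
from h import *
plan([.454,0.3372,.007],-11.4)
E
```

```text
clock: 12.42
position: [0.4599, 0.241, 0.2292]
ee_rot: [0.115, -3.139, 0.002]
force: [1.0, 0.1, -0.2]
width: 0.653
clock: 13.05
position: [0.4524, 0.3344, 0.1878]
ee_rot: [-0.315, -3.123, 0.006]
force: [-0.6, 0.6, 0.4]
width: 0.657
clock 13.05 pos [0.4524 0.3344 0.1878] F [-0.6  0.6  0.4] w 60.3
 shift mm [ -1.4   3.8 180.8] turn [-0.23 -0.13 -0.11]  world shift [   1.6    2.8 -180.8]
 shift mm after turn [ -1.    3.1 180.8]
```

```bash
python3 -m pendant '[[[-0.001,0.003,0.04],[0,0,0],0.055],[[0,0,0.045],[0,0,0],0.055],[[0,0,0.03],[0,0,0],0.055],[[0,0,0],[0,0,0],0.055]]'
python3 - <<'E'
from h import *
save('wrist','w8.png');plan([.454,0.3372,.007],-11.4)
E
```

```text
clock: 13.55
position: [0.4542, 0.3375, 0.0735]
ee_rot: [-0.312, -3.123, 0.005]
force: [0.7, 0.2, 0.6]
width: 0.6
clock 13.6 pos [0.4553 0.3385 0.0751] F [0.6 0.1 0.2] w 55.0
 shift mm [ 0.9 -1.4 68.1] turn [-0.06 -0.04 -0.03]  world shift [ -1.3  -1.3 -68.1]
 shift mm after turn [ 1.  -1.5 68.1]
```

View pics/w8.png

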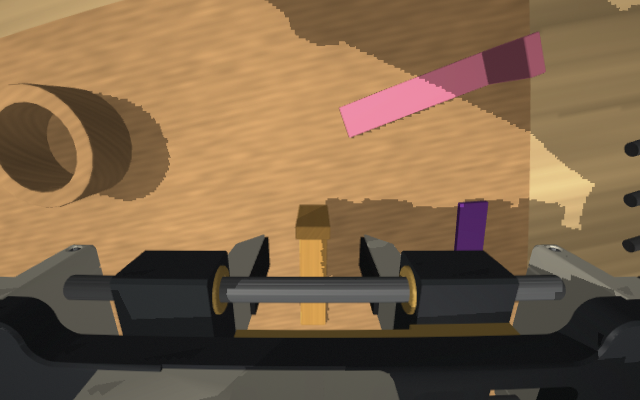

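```bash
python3 -m pendant '[[[0.001,-0.001,0.03],[0,0,0],0.05],[[0,0,0.025],[0,0,0],0.05],[[0,0,0.011],[0,0,0],0.05],[[0,0,0],[0,0,0],0.05],[[0,0,0],[0,0,0],0.05]]'
python3 - <<'E'
from h import *
plan([.454,0.3372,.007],-11.4)
E
```

```text
clock: 14.22
position: [0.4549, 0.339, 0.0101]
ee_rot: [0.315, 3.124, 0.002]
force: [-0.0, 0.3, 0.5]
width: 0.545
clock 14.22 pos [0.4549 0.339  0.0101] F [-0.   0.3  0.5] w 50.1
 shift mm [ 0.5 -1.9  3.1] turn [ 0.09  0.07 -0.1 ]  world shift [-0.9 -1.8 -3.1]
 shift mm after turn [ 0.5 -1.9  3.1]
```

```bash
python3 -m pendant '[[[0,-0.001,0.003],[0,0,0],0.05],[[0,0,0],[0,0,0],0.01],[[0,0,0],[0,0,0],0.01],[[0,0,0],[0,0,0],0.01],[[0,0,0],[0,0,0],0.01]]' 50
python3 -m pendant '[[[0,0,-0.01],[0,0,0],0.01],[[0,0,-0.03],[0,0,0],0.01],[[0,0,-0.04],[0,0,0],0.01],[[0,0,-0.02],[0,0,0],0.01],[[0,0,0],[0,0,0],0.01]]'
python3 - <<'E'
from h import *
plan([.44,-0.008,.11],9.5)
save('scene','c9.png')
im=cv2.imread('pics/c9.png');cv2.imwrite('pics/c9z.png',cv2.resize(im[200:300,360:470],None,fx=6,fy=6,interpolation=cv2.INTER_CUBIC))
E
```

```text
clock: 14.85
position: [0.4539, 0.3374, 0.0058]
ee_rot: [-0.315, -3.126, 0.0]
force: [-0.6, 0.0, 1.2]
width: 0.255
clock: 15.48
position: [0.4547, 0.3381, 0.1076]
ee_rot: [0.315, 3.123, 0.004]
force: [-0.6, -0.9, -2.8]
width: 0.256
clock 15.47 pos [0.4547 0.3381 0.1076] F [-0.6 -0.9 -2.8] w 23.5
 shift mm [ -54.6 -342.1   -3.2] turn [  0.14   0.15 -21.01]  world shift [ -14.7 -346.1    2.4]
 shift mm after turn [  71.7 -339.    -2.4]
```

View pics/c9z.png

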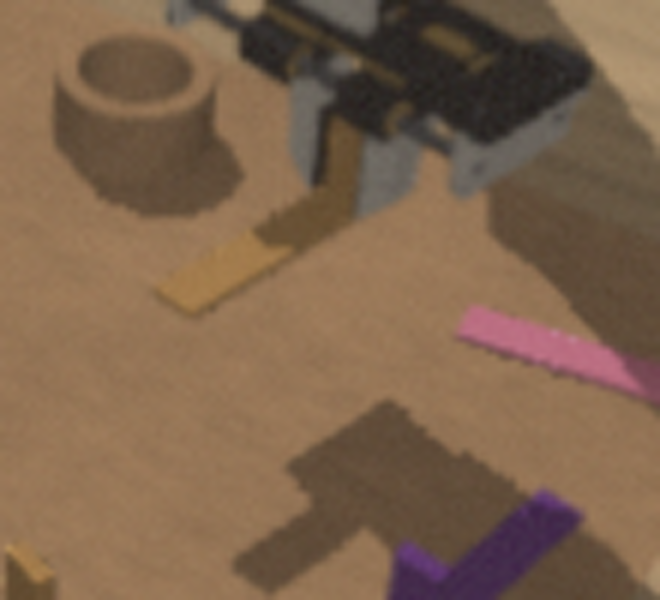

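Held level. I'll move back first so the tongue clears the press column, then across, then turn.

```bash
python3 -m pendant '[[[0.020,0,-0.005],[0,0,0],0.01],[[0.025,0,-0.007],[0,0,0],0.01],[[-0.009,-0.035,0],[0,0,0],0.01],[[-0.009,-0.053,0],[0,0,0],0.01],[[-0.009,-0.053,0],[0,0,0],0.01],[[-0.009,-0.053,0],[0,0,-4],0.01],[[-0.006,-0.053,0],[0,0,-4],0.01],[[0.005,-0.053,0],[0,0,-4],0.01],[[0.007,-0.035,0],[0,0,-4],0.01],[[0.005,-0.012,0],[0,0,-5],0.01]]'
python3 - <<'E'
from h import *
plan([.4393,-0.008,.06],9.5)
E
```

```text
clock: 16.77
position: [0.3842, -0.0058, 0.1171]
ee_rot: [0.26, -3.128, 0.0]
force: [0.4, 0.9, -1.8]
width: 0.262
clock 16.77 pos [ 0.3842 -0.0058  0.1171] F [ 0.4  0.9 -1.8] w 24.0
 shift mm [-54.2 -11.3  56.9] turn [-0.   -0.14  0.  ]  world shift [ 55.1  -2.2 -57.1]
 shift mm after turn [-54.  -11.3  57.1]
```

```bash
python3 -m pendant '[[[-0.025,-0.006,0.025],[0,0,0],0.01],[[-0.024,-0.005,0.025],[0,0,0],0.01],[[-0.005,0,0.005],[0,0,0],0.01],[[0,0,0],[0,0,0],0.01]]'
python3 - <<'E'
from h import *
plan([.4393,-0.008,.043],9.5)
st=arm.observe(); save('wrist','w10.png'); save('scene','c10.png')
json.dump({k:np.array(st[k]).tolist() for k in ('position','ee_rot')},open('pics/w10.json','w'))
im=cv2.imread('pics/c10.png');cv2.imwrite('pics/c10z.png',cv2.resize(im[170:280,250:350],None,fx=6,fy=6,interpolation=cv2.INTER_CUBIC))
E
```

```text
clock: 17.27
position: [0.44, -0.0057, 0.0623]
ee_rot: [0.261, -3.128, -0.0]
force: [-0.2, -0.5, -2.1]
width: 0.26
clock 17.27 pos [ 0.44   -0.0057  0.0623] F [-0.2 -0.5 -2.1] w 23.9
 shift mm [ 1.  -2.2 19.3] turn [ 0.02 -0.15  0.03]  world shift [ -0.7  -2.3 -19.3]
 shift mm after turn [ 1.1 -2.2 19.3]
```

View pics/c10z.png

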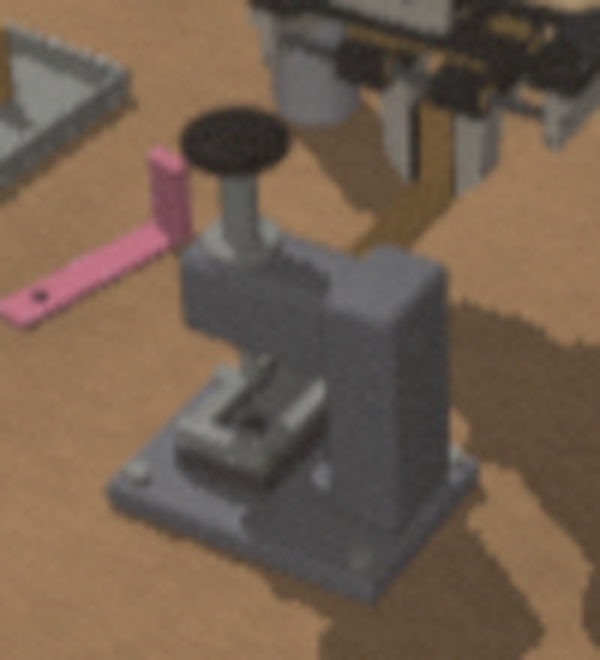

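View pics/w10.png

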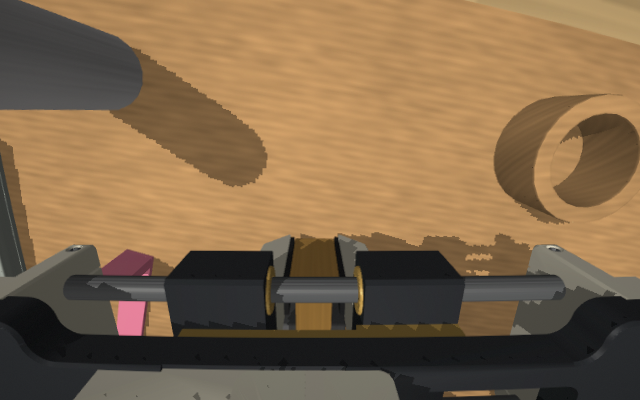

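The stop and the guides show below the head at (250,420) in the zoom. Lowering to just above floor height and advancing into the flares.

```bash
python3 -m pendant '[[[0,-0.002,0.01],[0,0,0],0.01],[[0,0,0.009],[0,0,0],0.01],[[0,0,0],[0,0,0],0.01],[[0,0,0],[0,0,0],0.01]]'
python3 - <<'E'
from h import *
plan([.5332,0.0077,.041],9.5)
E
```

```text
clock: 17.88
position: [0.4417, -0.0082, 0.0437]
ee_rot: [0.26, -3.131, -0.0]
force: [0.3, 0.0, -2.0]
width: 0.257
clock 17.88 pos [ 0.4417 -0.0082  0.0437] F [ 0.3  0.  -2. ] w 23.6
 shift mm [-92.9   0.6   2.7] turn [ 0.   -0.02 -0.02]  world shift [91.5 15.9 -2.7]
 shift mm after turn [-92.9   0.6   2.7]
```

```bash
python3 -m pendant '[[[-0.012,0,0],[0,0,0],0.01],[[-0.015,0,0],[0,0,0],0.01],[[-0.015,0,0],[0,0,0],0.01],[[-0.008,0,0],[0,0,0],0.01],[[0,0,0],[0,0,0],0.01]]'
python3 - <<'E'
from h import *
plan([.5332,0.0077,.041],9.5)
save('side','s11.png'); save('scene','c11.png')
im=cv2.imread('pics/c11.png');a=cv2.resize(im[180:280,255:345],None,fx=5,fy=5,interpolation=cv2.INTER_CUBIC)
im=cv2.imread('pics/s11.png');b=cv2.resize(im[150:250,285:345+30],None,fx=4,fy=5,interpolation=cv2.INTER_CUBIC)
cv2.imwrite('pics/c11z.png',np.hstack([a[:500],b[:500]])[:, :800])
E
```

```text
clock: 18.5
position: [0.4918, 0.0002, 0.0436]
ee_rot: [-0.26, 3.131, 0.0]
force: [0.5, 0.6, -2.3]
width: 0.256
clock 18.5 pos [4.918e-01 2.000e-04 4.360e-02] F [ 0.5  0.6 -2.3] w 23.5
 shift mm [-42.1   0.5   2.7] turn [-0.    0.01  0.  ]  world shift [41.4  7.5 -2.6]
 shift mm after turn [-42.1   0.5   2.6]
```

View pics/c11z.png

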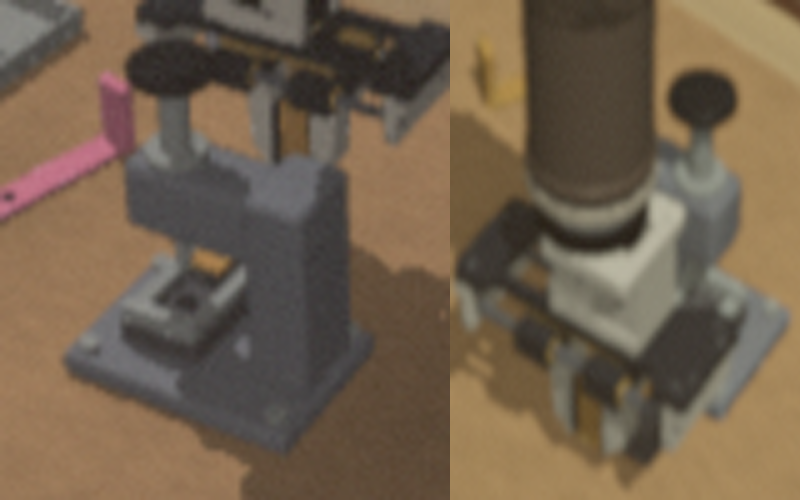

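The tip is visible at (212,262) between the guides, and there is no contact force. Continuing.

```bash
python3 -m pendant '[[[-0.012,0,0],[0,0,0],0.01],[[-0.012,0,0.001],[0,0,0],0.01],[[-0.010,0,0.001],[0,0,0],0.01],[[0,0,0],[0,0,0],0.01]]'
python3 - <<'E'
from h import *
plan([.5332,0.0077,.041],9.5)
save('scene','c12.png')
im=cv2.imread('pics/c12.png');a=cv2.resize(im[200:270,265:330],None,fx=8,fy=8,interpolation=cv2.INTER_CUBIC)
cv2.imwrite('pics/c12z.png',a)
E
```

```text
clock: 19.1
position: [0.5256, 0.0059, 0.0416]
ee_rot: [-0.26, 3.13, 0.0]
force: [0.9, 1.0, -1.9]
width: 0.256
clock 19.1 pos [0.5256 0.0059 0.0416] F [ 0.9  1.  -1.9] w 23.5
 shift mm [-7.8  0.5  0.6] turn [0.   0.03 0.  ]  world shift [ 7.6  1.8 -0.6]
 shift mm after turn [-7.8  0.5  0.6]
```

View pics/c12z.png

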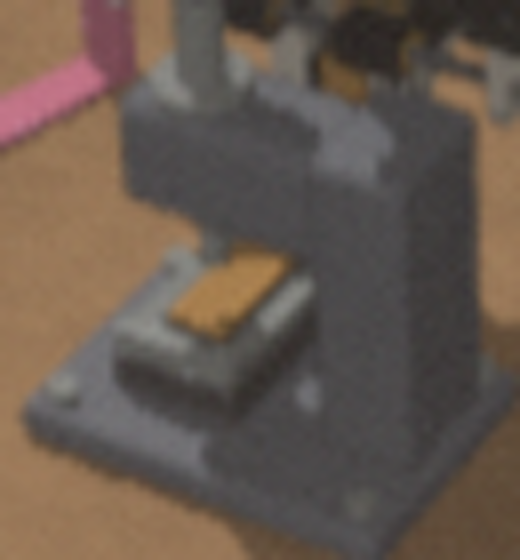

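Tongue centred between the guides, a few mm short of the stop. Creeping in until I see force.

```bash
python3 -m pendant '[[[-0.004,0,0.002],[0,0,0],0.01],[[0,0,0],[0,0,0],0.01]]'; python3 -m pendant '[[[-0.002,0,0],[0,0,0],0.01],[[0,0,0],[0,0,0],0.01]]'; python3 -m pendant '[[[-0.001,0,0.001],[0,0,0],0.01],[[0,0,0],[0,0,0],0.01]]'
```

```text
clock: 19.4
position: [0.5286, 0.0064, 0.0396]
ee_rot: [0.26, -3.131, -0.0]
force: [0.2, 0.3, -2.1]
width: 0.257
clock: 19.65
position: [0.5307, 0.0067, 0.0398]
ee_rot: [-0.26, 3.131, 0.0]
force: [-0.8, 0.5, -2.3]
width: 0.26
clock: 19.9
position: [0.5316, 0.0069, 0.0387]
ee_rot: [-0.26, 3.131, 0.0]
force: [-0.6, -0.1, -0.9]
width: 0.259
```

```bash
python3 -m pendant '[[[-0.001,0,0],[0,0,0],0.01],[[0,0,0],[0,0,0],0.01]]'; python3 -m pendant '[[[-0.001,0,0],[0,0,0],0.01],[[0,0,0],[0,0,0],0.01]]';python3 -m pendant '[[[-0.001,0,0],[0,0,0],0.01],[[0,0,0],[0,0,0],0.01]]'
```

```text
clock: 20.15
position: [0.5326, 0.007, 0.0388]
ee_rot: [-0.26, 3.131, 0.0]
force: [-0.1, 0.5, -1.3]
width: 0.257
clock: 20.4
position: [0.5336, 0.0072, 0.0388]
ee_rot: [-0.26, 3.131, 0.0]
force: [0.8, -0.6, -2.6]
width: 0.259
clock: 20.65
position: [0.5342, 0.0073, 0.0387]
ee_rot: [0.26, -3.13, -0.0]
force: [-1.7, -0.1, -1.8]
width: 0.262
```

```bash
python3 -m pendant '[[[-0.001,0,0],[0,0,0],0.01],[[0,0,0],[0,0,0],0.01]]';python3 -m pendant '[[[-0.001,0,0],[0,0,0],0.01],[[0,0,0],[0,0,0],0.01]]'
```

```text
clock: 20.9
position: [0.5343, 0.0073, 0.0385]
ee_rot: [0.259, -3.128, 0.0]
force: [-5.0, -1.7, 0.1]
width: 0.26
clock: 21.15
position: [0.5343, 0.0073, 0.0382]
ee_rot: [0.259, -3.127, 0.0]
force: [-8.3, -1.9, 1.7]
width: 0.257
```

Against the stop (-8 N along x, position no longer advancing). Now lower onto the floor.

```bash
python3 -m pendant '[[[0.001,0,0.001],[0,0,0],0.01],[[0,0,0],[0,0,0],0.01]]';python3 -m pendant '[[[0,0,0.001],[0,0,0],0.01],[[0,0,0],[0,0,0],0.01]]'
```

```text
clock: 21.4
position: [0.5343, 0.0073, 0.0375]
ee_rot: [0.259, -3.129, 0.0]
force: [-5.0, -0.9, -0.4]
width: 0.258
clock: 21.65
position: [0.5343, 0.0073, 0.0364]
ee_rot: [0.259, -3.129, 0.0]
force: [-5.5, -0.4, 0.2]
width: 0.255
```

```bash
python3 -m pendant '[[[0,0,0.001],[0,0,0],0.01],[[0,0,0],[0,0,0],0.01]]';python3 -m pendant '[[[0,0,0.001],[0,0,0],0.01],[[0,0,0],[0,0,0],0.01]]'
```

```text
clock: 21.9
position: [0.5342, 0.0073, 0.0358]
ee_rot: [0.259, -3.129, -0.0]
force: [-8.6, -1.6, 5.2]
width: 0.259
clock: 22.15
position: [0.5343, 0.0073, 0.0358]
ee_rot: [0.259, -3.129, -0.0]
force: [-12.7, -1.2, 19.3]
width: 0.256
```

```bash
python3 -m pendant '[[[0,0,-0.001],[0,0,0],0.01],[[0,0,0],[0,0,0],0.01]]'; python3 -m pendant '[[[0,0,0],[0,0,0],0.045],[[0,0,0],[0,0,0],0.045],[[0,0,0],[0,0,0],0.045]]'; python3 - <<'E'
from h import *
plan([.5334,0.0077,.04],9.5)
E
```

```text
clock: 22.4
position: [0.5342, 0.0073, 0.0358]
ee_rot: [0.259, -3.129, -0.0]
force: [-7.7, -1.3, 5.0]
width: 0.257
clock: 22.78
position: [0.5361, 0.0076, 0.0359]
ee_rot: [-0.26, 3.13, 0.0]
force: [0.3, -0.4, -0.2]
width: 0.482
clock 22.77 pos [0.5361 0.0076 0.0359] F [ 0.3 -0.4 -0.2] w 44.2
 shift mm [ 2.7  0.5 -4.1] turn [-0.    0.06 -0.  ]  world shift [-2.7  0.1  4.1]
 shift mm after turn [ 2.7  0.5 -4.1]
```

```bash
python3 -m pendant '[[[0,0,-0.02],[0,0,0],0.045],[[0,0,-0.05],[0,0,0],0.045],[[0,0,-0.055],[0,0,0],0.045],[[0,0,-0.055],[0,0,0],0.045],[[0,0,-0.055],[0,0,0],0.045],[[-0.035,-0.002,0],[0,0,0],0.0],[[-0.035,-0.002,0],[0,0,0],0.0],[[0,0,0],[0,0,0],0.0],[[0,0,0],[0,0,0],0.0]]'
python3 - <<'E'
from h import *
st=arm.observe(); im,d=save('wrist','w13.png')
json.dump({k:np.array(st[k]).tolist() for k in ('position','ee_rot')},open('pics/w13.json','w'))
plan([.6234,0.0228,.215],9.5)
cv2.imwrite('pics/w13z.png',cv2.resize(im[85:195,250:390,::-1],None,fx=5.4,fy=5.4,interpolation=cv2.INTER_CUBIC))
save('scene','c13.png')
im=cv2.imread('pics/c13.png');a=cv2.resize(im[190:270,255:335],None,fx=7,fy=7,interpolation=cv2.INTER_CUBIC)
cv2.imwrite('pics/c13z.png',a)
E
```

```text
clock: 23.9
position: [0.6046, 0.0149, 0.2704]
ee_rot: [0.26, -3.13, 0.0]
force: [0.9, -0.1, -0.6]
width: 0.105
clock 23.95 pos [0.6044 0.0149 0.2706] F [0.5 0.4 0.1] w 5.5
 shift mm [-20.1   4.7  55.6] turn [ 0.   -0.04 -0.02]  world shift [ 19.    7.9 -55.6]
 shift mm after turn [-20.1   4.7  55.6]
```

View pics/w13.png

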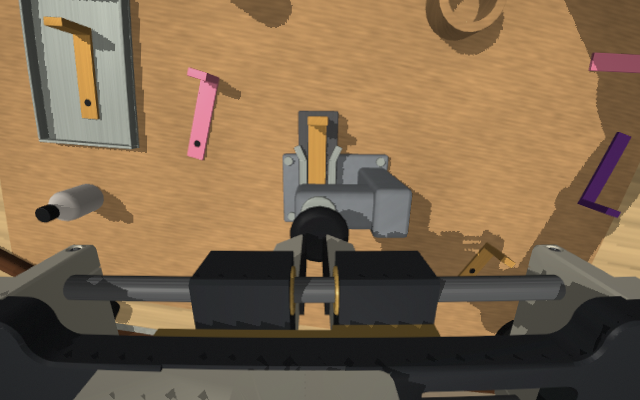

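View pics/w13z.png

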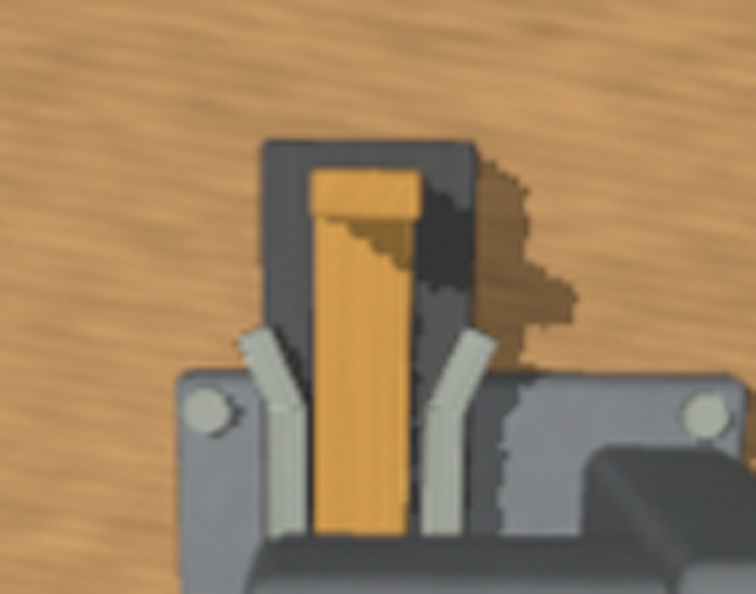

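View pics/c13z.png

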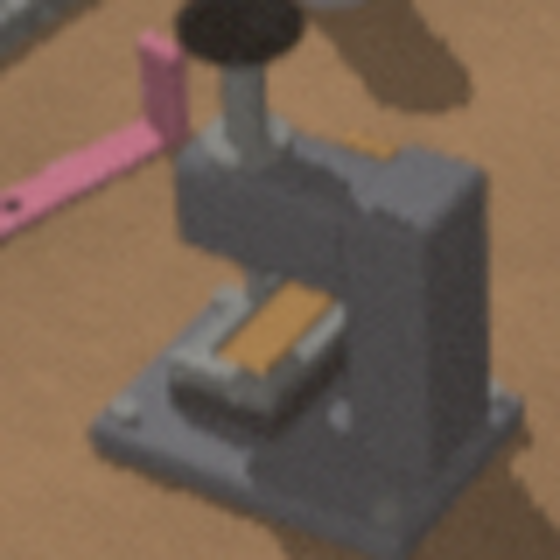

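```bash
python3 - <<'E'
from h import *
c,im,d=load('w13')
o=np.array([250,85]); f=lambda l:np.array(l,float)/5.4+o-0.4
L=atz(c,f([[311,170],[421,170],[421,219],[311,219]]),.08); F=atz(c,f([[264,142],[474,142]]),.03)
G=atz(c,f([[306,405],[306,530],[428,405],[424,530]]),.038)
T=atz(c,f([[315,240],[315,530],[414,300],[407,530]]),.035)
ax=np.array([np.cos(np.radians(9.5)),np.sin(np.radians(9.5))]); pe=np.array([-ax[1],ax[0]])
for n,A in (('L',L),('F',F),('G',G),('T',T)):
    print(n,np.round(np.c_[A[:,:2]@ax,A[:,:2]@pe]*1000,1).tolist(),np.round(A[:,:2].mean(0)*1000,1))
hs=cv2.imread('pics/w3.png')
# scene-camera tip check: project expected tip edge & stop
cs=cam('scene'); st=np.array([.6468,.0269])
for z in(.03,.035,.042):
    print(z,[np.round((proj(cs,np.r_[st+pe*s,z])[0]-[255,190])*7).tolist() for s in(-.015,-.012,0,.012,.015)])
E
```

```text
L [[523.7, -93.0], [523.7, -69.4], [533.9, -69.2], [534.0, -93.1]] [535.    7.2]
F [[517.6, -105.7], [517.6, -54.2]] [523.7   6.6]
G [[581.1, -95.6], [613.4, -95.9], [581.1, -64.9], [613.3, -65.5]] [602.3  19.2]
T [[540.8, -93.2], [614.1, -93.6], [555.3, -68.7], [614.1, -69.7]] [586.5  15.7]
0.03 [[199.0, 366.0], [205.0, 368.0], [229.0, 377.0], [254.0, 386.0], [260.0, 388.0]]
0.035 [[199.0, 357.0], [205.0, 359.0], [229.0, 368.0], [253.0, 376.0], [259.0, 379.0]]
0.042 [[198.0, 344.0], [204.0, 346.0], [228.0, 355.0], [252.0, 363.0], [258.0, 366.0]]
```

Lug at (0.535,0.007) with the tongue parallel to the guides. In the scene view the tip meets the stop at (240,365) of the zoom, and the push stalled there. Bracket is home, so next I go over the knob with shut fingers.

```bash
python3 -m pendant '[[[-0.021,0.005,0],[0,0,0],0.0],[[0,0,0.025],[0,0,0],0.0],[[0,0,0.025],[0,0,0],0.0],[[0,0,0.005],[0,0,0],0.0],[[0,0,0],[0,0,0],0.0]]' 20
python3 - <<'E'
from h import *
plan([.625,0.0231,.205],9.5)
save('scene','c14.png'); save('side','s14.png')
im=cv2.imread('pics/c14.png');a=cv2.resize(im[150:270,240:340],None,fx=4,fy=4,interpolation=cv2.INTER_CUBIC)
im=cv2.imread('pics/s14.png');b=cv2.resize(im[120:240,300:400],None,fx=4,fy=4,interpolation=cv2.INTER_CUBIC)
cv2.imwrite('pics/c14z.png',np.hstack([a,b]))
E
```

```text
clock: 24.62
position: [0.6249, 0.0234, 0.2164]
ee_rot: [-0.26, 3.131, 0.0]
force: [-0.0, 0.7, 1.4]
width: 0.008
clock 24.62 pos [0.6249 0.0234 0.2164] F [-0.   0.7  1.4] w 0.7
 shift mm [-0.  -0.3 11.4] turn [ 0.    0.01 -0.02]  world shift [  0.1  -0.3 -11.4]
 shift mm after turn [-0.  -0.3 11.4]
```

View pics/c14z.png

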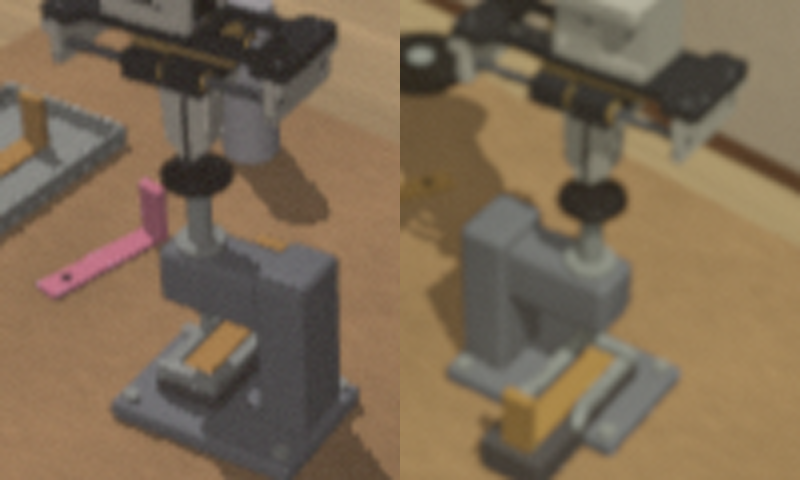

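Fingers are centred over the knob. Pressing down.

```bash
python3 -m pendant '[[[0,0,0.008],[0,0,0],0],[[0,0,0.006],[0,0,0],0],[[0,0,0.006],[0,0,0],0],[[0,0,0.006],[0,0,0],0],[[0,0,0.006],[0,0,0],0],[[0,0,0.004],[0,0,0],0],[[0,0,0],[0,0,0],0]]'; python3 -m pendant '[[[0,0,0.003],[0,0,0],0],[[0,0,0],[0,0,0],0]]'
```

```text
clock: 25.6
position: [0.6254, 0.0235, 0.1804]
ee_rot: [-0.26, 3.13, 0.0]
force: [-2.4, 1.0, 11.1]
width: 0.007
clock: 25.85
position: [0.6254, 0.0235, 0.1776]
ee_rot: [-0.26, 3.13, 0.0]
force: [-3.2, -0.0, 11.5]
width: 0.005
```

```bash
python3 -m pendant '[[[0,0,0.002],[0,0,0],0],[[0,0,0],[0,0,0],0]]'; python3 -m pendant '[[[0,0,0.001],[0,0,0],0],[[0,0,0],[0,0,0],0]]';  python3 -m pendant '[[[0,0,0.001],[0,0,0],0],[[0,0,0],[0,0,0],0]]'
```

```text
clock: 26.1
position: [0.6254, 0.0236, 0.1757]
ee_rot: [-0.26, 3.13, 0.0]
force: [-2.9, 0.5, 11.9]
width: 0.002
clock: 26.35
position: [0.6254, 0.0235, 0.1748]
ee_rot: [-0.26, 3.13, 0.0]
force: [-4.8, -0.0, 12.2]
width: 0.004
clock: 26.6
position: [0.6254, 0.0236, 0.1743]
ee_rot: [-0.26, 3.129, 0.001]
force: [-5.1, -0.6, 15.3]
width: 0.008
```

```bash
python3 -m pendant '[[[0,0,0.001],[0,0,0],0],[[0,0,0],[0,0,0],0]]'; python3 -m pendant '[[[0,0,0.0005],[0,0,0],0],[[0,0,0],[0,0,0],0]]'
```

```text
clock: 26.85
position: [0.6255, 0.0236, 0.1742]
ee_rot: [-0.26, 3.129, 0.001]
force: [-8.8, -0.6, 23.2]
width: 0.012
clock: 27.1
position: [0.6255, 0.0235, 0.1741]
ee_rot: [-0.259, 3.129, 0.001]
force: [-9.6, -0.3, 26.9]
width: 0.008
```

On the rigid stop: 0.174 with a steep force rise, i.e. 30 mm of travel. Letting it spring back and retreating to look.

```bash
python3 -m pendant '[[[0,0,-0.005],[0,0,0],0],[[0,0,-0.008],[0,0,0],0],[[0,0,-0.01],[0,0,0],0],[[0,0,-0.01],[0,0,0],0],[[0,0,-0.02],[0,0,0],0],[[0,0,-0.04],[0,0,0],0],[[0.02,0,-0.015],[0,0,0],0.05],[[0,0,0],[0,0,0],0.09],[[0,0,0],[0,0,0],0.09]]'
python3 - <<'E'
from h import *
st=arm.observe(); im,d=save('wrist','w15.png')
json.dump({k:np.array(st[k]).tolist() for k in ('position','ee_rot')},open('pics/w15.json','w'))
save('scene','c15.png'); save('side','s15.png'); print(st['clock'],st['position'])
im=cv2.imread('pics/c15.png');a=cv2.resize(im[150:270,240:340],None,fx=4,fy=4,interpolation=cv2.INTER_CUBIC)
im=cv2.imread('pics/s15.png');b=cv2.resize(im[140:260,300:400],None,fx=4,fy=4,interpolation=cv2.INTER_CUBIC)
cv2.imwrite('pics/c15z.png',np.hstack([a,b]))
E
```

```text
clock: 28.22
position: [0.6053, 0.0203, 0.2783]
ee_rot: [0.26, -3.13, -0.0]
force: [-0.6, -0.6, -0.3]
width: 0.283
28.225 [0.60525714 0.02032605 0.27832338]
```

View pics/c15z.png

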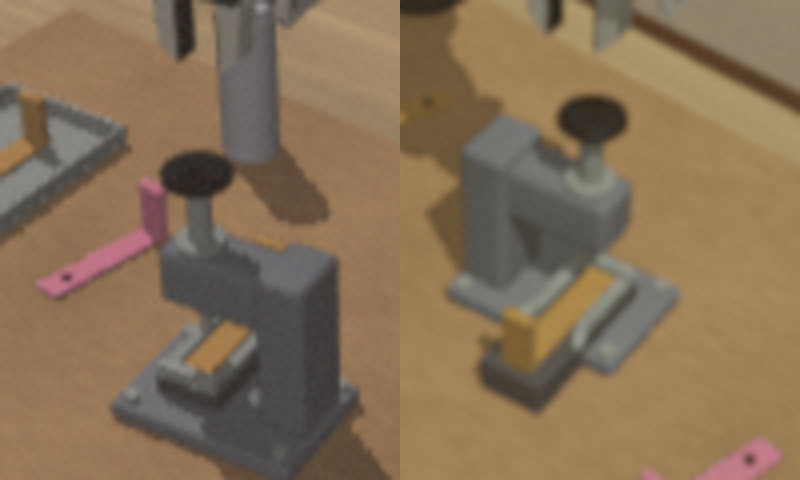

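View pics/w15.png

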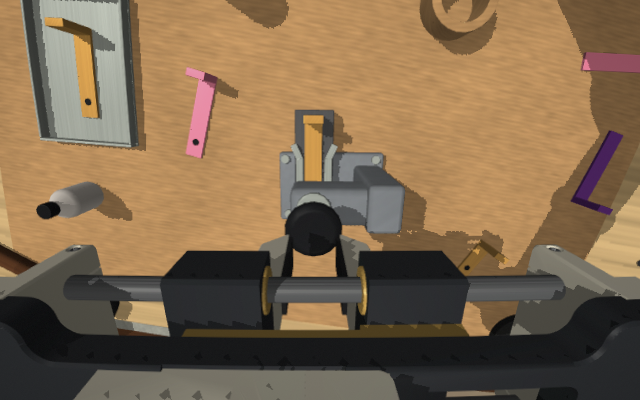

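Knob is back up, the blank is still home, and the punched bracket is in the tray. A last numeric check, then hand in.

```bash
python3 - <<'E'
from h import *
c,im,d=load('w15')
v,u=np.mgrid[0:150,30:135]; b=brass(im)[v,u]; P=atd(c,np.c_[u[b],v[b]],d[v[b],u[b]])
t=P[(P[:,2]<.02)&(P[:,2]>.006)]; f=(t[:,:2]-[.4695,-.3254])@[.997,.075]
print('tray tongue z vs along',np.round(np.polyfit(f,t[:,2],1),4),np.median(t[:,2]),len(t),'extent',P.min(0),P.max(0))
k=d[225:235,305:320]; uu,vv=np.meshgrid(range(305,320),range(225,235)); print('knob z',np.median(atd(c,np.c_[uu.ravel(),vv.ravel()],k.ravel())[:,2]))
a=cv2.imread('pics/c15.png').astype(int); z=cv2.imread('pics/scene0.png').astype(int)
for n,(x,y) in dict(stub=(357,304),glue=(195,206),can=(302,178),tape=(384,218)).items(): print(n,np.abs(a-z)[y-12:y+12,x-10:x+10].mean())
arm.sign_off()
E
```

```text
tray tongue z vs along [-0.0064  0.0083] 0.007821731171293034 1309 extent [ 0.4210653  -0.42341438 -0.0031098 ] [0.64928205 0.00728093 0.43513403]
knob z 0.20276797198019006
stub 23.327083333333334
glue 4.779861111111111
can 4.095833333333333
tape 3.8444444444444446
the job is handed in; nothing more can be done
```

I moved the punched bracket from the press to the tray, lug up and flat. I then slid the blank into the nest, pressed the plunger to its stop, let it spring back, and handed the job in at about 28 s.

**Last checks**
- **Punched bracket:** its tongue lies about level on the tray floor, with its top at 8 mm (9 mm expected) and a tilt of about 0.4°. That is within the depth noise.
- **Blank:** the push against the back stop stalled at about 8 N before I let go. The lug centre was then at (0.535, 0.007), with the tongue parallel to the guides. After the stroke the picture looked unchanged.
- **Plunger:** it reached its rigid stop with the knob top at 0.174 m (30 mm of travel) and 27 N of force. Afterwards the knob top read 0.203 m, so it is back up.
- **Other objects:** the picture patches of the can, tape roll and glue bottle match the start.

**Disagreements**
- **Short bracket:** its patch differs from the start (mean difference 23, against 4–5 for the others). The arm's shadow lay over that area and I never moved or touched near it, so I take it as lighting, but I didn't measure its position again.
- **Back stop position:** my estimates ranged from x = 0.645 to 0.649. I judged the blank to be home by the push stalling, not by those figures.

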